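Clamp the tube rack on the shaker and set its speed

TASK

Secure the tube rack on the shaker: pull the clamp bar's spring plunger up, slide the bar along to the last latch window, right beside the rack, and let the plunger drop fully home there. Then turn the speed dial on the sloping panel until its pointer lines up with the little set marker on the scale. Leave the marker where it is, do not push the rack out of place, do not disturb the other things on the bench, and let go of everything at the end.

Things in the scene. Friction and masses are not known exactly. Their poses are not given: they have to be found in the camera images.
- shaker: white orbital shaker, 260 (x) by 370 (y) mm, fixed to the bench; origin at the centre of its underside, x to its rear, y to its left, z up. Left: aluminium platform, top at z 93 mm, y -55 to 180 mm. Right: console, y -181 to -63 mm, 138 mm high at its rear, with a panel 130 mm long sloping up to the rear at 35 degrees
- panel_mid (a point): centre of the sloping panel's face and foot of the dial's axis, at (-68, -122, 105) mm in the shaker's frame. The panel's outward normal is (-0.574, 0, 0.819) in the shaker's frame and its up-slope direction (0.819, 0, 0.574)
- rack: white rack 164 (x) by 68 (y) by 45 mm, loose on the platform, with ten capped tubes, 96 mm high over all, 0.3 to 0.6 kg; origin at the centre of its underside, near (45, -8, 93) mm in the shaker's frame, axes parallel to the shaker's within 1 degree. A fence 22 mm high stands 1 to 4 mm to its right (-y)
- bar (a joint): place of the clamp bar on its rail, m: 0 parked at the first latch window, 0.025 a middle window, 0.050 the last window (bar then 2 to 5 mm from the rack's left side). Grows towards the shaker's right (-y). Stops at -0.0015 and 0.0515; friction about 1.5 N. Aluminium bar with a carriage block (40 by 32 mm, top at z 135 mm) on a steel rail at the platform's front edge (x -92 mm)
- plunger (a joint): pull-up of the spring plunger on the carriage block, m: 0 fully down, its round-ended 8 mm pin 9 mm deep in a 12 mm window of the rail; above 0.009 the pin clears the rail; 0.015 top stop. The spring pulls it down with 3.5 N when down, 7.3 N at the top. Let go over a window it drops in, elsewhere it rests on the rail
- plunger_grip (a point): middle of the plunger's upright black head (22 mm diameter, lip 26 mm at its top), which reaches from 14 mm below this point to 15 mm above it; 10 mm of stem and collar lie between head and block. Moves with bar and plunger; 165 mm above the bench when down. Tube tops (189 mm above the bench) begin about 60 mm behind it
- dial (a joint): angle of the speed dial, rad: 0 = pointer at the scale's start (half past seven o'clock seen facing the panel, twelve o'clock being up-slope); grows as it turns clockwise seen facing the panel; end stop at 4.71. Stays where it is left (friction 0.04 N m, no detents)
- marker (a joint): angle of the set marker on the dial's scale, rad, counted as for the dial: the dial points at the marker when both read the same. A stiff clip that stays put unless knocked
- dial_grip (a point): on the dial's axis, 32 mm out from the panel: the height to grip. Dial: black skirt 62 mm in diameter, top 10 mm out, and on it a bar grip 50 mm long (25 mm either side of the axis, along the pointer's direction), 14 mm wide, top 43 mm out. A white line on one end of the bar and a nose on the skirt mark the pointer's end
- dial_pointer (a point): tip of the dial's pointer, 38 mm from the dial's axis, 4 mm out from the panel
- marker_tip (a point): inner tip of the set marker, a dark steel clip about 20 mm long radially, 9 mm wide, 6 mm high, on the white printed scale (11 ticks over 270 degrees) just outside the dial's skirt; the tip is 38 mm from the dial's axis, 4 mm out from the panel
- side_rack: bystander: small white rack 104 by 68 mm with six capped tubes, 96 mm high, loose on the bench to the left; origin under its centre
- bottle: bystander: closed amber bottle 60 mm in diameter, 150 mm high, loose to the right of the shaker; origin under its centre
- beaker: bystander: glass beaker 70 mm wide, 90 mm high, loose to the right of the shaker; origin under its centre
- timer: bystander: flat white timer 50 by 65 by 22 mm, loose to the left of the shaker; origin under its centre

How it is judged:
By the outcome, as a careful person would: the job done as asked, in the order asked, and still so for the second after the job is handed in, with the robot touching nothing.
It also fails if it takes over 72 s, if anything falls off the work surface, if the arm or the gripper's body presses on something with over 40 N, if the wrist force passes 120 N, or if a joint passes its speed limit or range.

ROBOT

A 7-joint arm with a two-finger parallel gripper is mounted at the origin on the work surface. World frame = base frame: x ahead of the robot, y to its left, z up, the work surface at z = 0. Lengths are in m, angles in rad, forces in N, time in s.
With the tool pointing down it reaches from about 0.425 to 1.025 m from the base axis. Payload 9.4 kg.
Tool frame: the origin (TCP) lies on the centre line of the jaws, within the pads' length; the fingertips stand 17 mm ahead of it and the grasp point (between the pads) lies 2 mm behind it; z points along the fingers, y is the line along which they close (so a half turn about z gives the same grasp; the last joint's range is limited). The gripper opens to 93 mm and grips with 3 to 60 N. Pads are 15 mm wide; open, the fingers measure 128 mm over their backs; the gripper's body (75 mm by 188 mm) begins 65 mm behind the grasp point.
Start: joints at [1.195, 0.599, -0.003, 1.599, 0.002, 0.943, -0.08], TCP at [0.213, -0.693, 0.206] pointing down, gripper open.
Joint ranges: [-2.57, 2.57], [-0.35, 1.97], [-1.29, 1.29], [0.11, 2.56], [-1.05, 4.19], [0.11, 1.86], [-2.63, 2.63]. Speed limits (rad/s): [2.22, 2.22, 3.01, 3.01, 3.14, 3.14, 3.14].

INTERFACE

Orientations are given as a unit quaternion [x, y, z, w].
In Python, from cell import robot gives the robot as it stands.
- The arm moves only by the tool move_arm, never from a script. Its argument "steps" is a list that holds one entry, the list of rows, each a list of 7 numbers: the shift along the tool's x, y, z normalised to -1 to 1, where 1 is 2.5 cm, then the turn, a rotation vector about the tool's x, y, z normalised to -1 to 1, where 1 is 0.1 rad, then the finger opening in mm, from 0 to 93. A call has 1 to 12 rows; each row shifts and turns the commanded pose from where the row before left it, along the tool's axes as they then stand; what a row does not reach is not made up. A row lasts 1/12 s, in which the tool goes at most 41.7 mm and 7.16 degrees, less where a joint would pass 70% of its speed; a pose out of reach is approached as far as the arm can. A call with a number of a shift or a turn outside -1 to 1 is refused whole. A call with a gripper value outside its range is refused whole. The fingers move at their own pace and stop on an object; "squeeze" is the grip in N (left out, the last holds). Time passes only in rows, so rows that do not move let the fingers close. It gives the time, the measured TCP pose, the force, the opening and the grip force at its end, in the units of the state.
- robot.observe(): the state, without advancing time (a new reading comes with each control period).
- robot.snapshot(name): name is "side" or "top" or "wrist"; returns a dict with "frame" (384x512x3 uint8, red, green, blue), "depth" (384x512 float32, m along the optical axis (not along the pixel's ray), 0 where there is no reading), "K" (3x3 intrinsics, pixels), "dist" ([k1, k2, p1, p2, k3] as OpenCV has them; the pictures are not rectified), "rvec" (rotation vector, rad) and "tvec" (3), from world to camera coordinates, as OpenCV has them. Camera axes: x right, y down, z forward; pixel columns grow to the right and rows downward; lengths in m; the calibration is good to about 2 mm. A picture is of the moment at which its call begins.
- robot.hand_in(): hands the job in; it is judged then, once.
The state is a dict: "t": time; "joint_positions": joint angles; "joint_velocities": joint speeds; "joint_efforts": joint torques, N m; "position": TCP position; "orientation": TCP orientation; "ft_force": force on the tool from outside, world axes, zero at the start; "torque": the same for the moment, N m; "grip_width": finger opening in m; "finger_force": force on a finger pad.
Only numpy, scipy, OpenCV 4.12 (cv2) and the standard library are available. Lean on these libraries where they do the work, as an engineer would, in place of code of your own. Each camera call takes 0.05 s, during which the arm holds its last target. There are 200 camera calls.

## Working session

There is one attempt and no reset: what is moved stays moved. The work goes in short steps, Python scripts to look and compute and a tool call to move; the robot and the scene stay as the last step left them, time stands still between calls to the robot, and variables do not carry over. Pictures are saved under pics/ and viewed, at most 10 in all, crops included, and the job is handed in when it is done.

Besides the shell and the picture viewer there is one more tool, called after "Request:" as name(argument=value, ...) on one line, values as JSON. move_arm: Moves the arm, as the interface text tells. Scaled input: -1 to 1 covers 2.5 cm each way for a shift and 0.1 rad each way for a turn. Its arguments: {"type":"object","properties":{"steps":{"type":"array","items":{"type":"array","items":{"type":"array","items":{"type":"number"}}}},"squeeze":{"type":"number"}},"required":["steps"]}

```bash
mkdir -p pics; cat > h.py <<'E'
import numpy as np, cv2
from cell import robot
from scipy.spatial.transform import Rotation as R
def snap(n):
    s=robot.snapshot(n); s['R']=cv2.Rodrigues(np.array(s['rvec'],float))[0]; s['t']=np.array(s['tvec'],float).ravel(); return s
def save(s,f,crop=None,k=1):
    im=s['frame'][:,:,::-1]
    if crop: x0,y0,x1,y1=crop; im=im[y0:y1,x0:x1]
    if k!=1: im=cv2.resize(im,None,fx=k,fy=k,interpolation=cv2.INTER_CUBIC)
    cv2.imwrite('pics/'+f,im)
def cloud(s):
    h,w=s['depth'].shape; u,v=np.meshgrid(np.arange(w),np.arange(h))
    p=cv2.undistortPoints(np.stack([u,v],-1).reshape(-1,1,2).astype(float),np.array(s['K']),np.array(s['dist'])).reshape(h,w,2)
    d=s['depth'][...,None]; c=np.concatenate([p*d,d],-1)
    P=(c-s['t'])@s['R']; P[s['depth']<=0]=np.nan; return P
def ray(s,uv):
    p=cv2.undistortPoints(np.array(uv,float).reshape(-1,1,2),np.array(s['K']),np.array(s['dist'])).reshape(-1,2)
    d=np.c_[p,np.ones(len(p))]@s['R']; return -s['R'].T@s['t'],d
def onplane(s,uv,p0,n):
    o,d=ray(s,uv); return o+d*((np.dot(n,p0-o))/(d@n))[:,None]
def proj(s,X):
    return cv2.projectPoints(np.array(X,float).reshape(-1,3),np.array(s['rvec'],float),np.array(s['tvec'],float),np.array(s['K']),np.array(s['dist']))[0].reshape(-1,2)
E
python3 - <<'E'
from h import *
a=snap('top');b=snap('side');
im=np.vstack([cv2.resize(a['frame'],None,fx=1.5,fy=1.5)]);cv2.imwrite('pics/top.png',im[:,:,::-1])
save(b,'side.png',None,1.5)
for s in(a,b): print(s['K'],-s['R'].T@s['t'],s['R'])
print(robot.observe())
E
```

```text
[[401.82371846   0.         257.33165978]
 [  0.         401.82371846 186.62473467]
 [  0.           0.           1.        ]] [0.436341   0.07983036 1.06996439] [[-0.01254992 -0.99991603  0.00322942]
 [-0.9864433   0.01185221 -0.16367391]
 [ 0.16362189 -0.00523974 -0.98650921]]
[[425.35440333   0.         254.97643927]
 [  0.         425.35440333 190.32491165]
 [  0.           0.           1.        ]] [ 0.29454664 -0.75006954  0.81985341] [[ 0.95463028 -0.29721864  0.01849603]
 [-0.17391813 -0.60686628 -0.77554227]
 [ 0.24173024  0.73713934 -0.63102464]]
{'t': 0.1, 'joint_positions': array([ 1.19529715,  0.60003236, -0.00254747,  1.60001764,  0.00180578,
        0.94291471, -0.07981218]), 'joint_velocities': array([-0.00027733, -0.00381669, -0.00050371, -0.00014507, -0.00140752,
        0.0005383 , -0.00099985]), 'joint_efforts': array([ 6.69027053e-03, -7.66543436e+01,  1.50275029e+00, -2.52935386e+01,
       -5.22636634e-02,  1.35523762e-02,  3.76592163e-05]), 'position': array([ 0.2132776 , -0.69245908,  0.20566702]), 'orientation': array([ 9.88856443e-01,  1.48870634e-01, -1.66073028e-04, -6.64540746e-04]), 'ft_force': array([ 0.65560728,  1.02306451, -0.27291785]), 'torque': array([-0.01721113,  0.03101998,  0.00776657]), 'finger_force': 0.0, 'grip_width': 0.09277097473147906}
```

View pics/top.png

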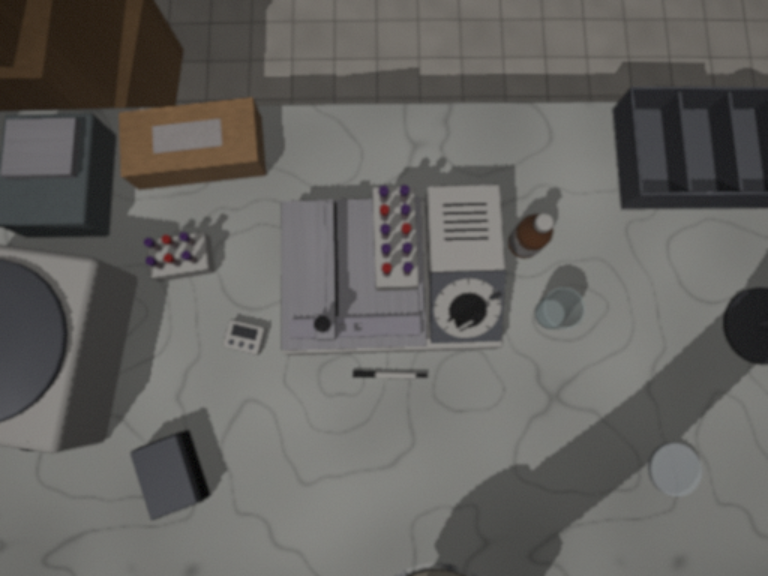

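View pics/side.png

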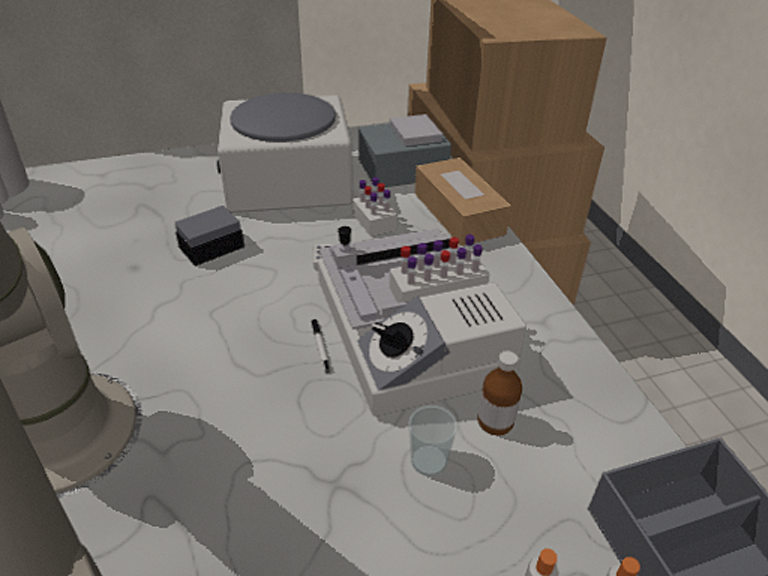

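The top picture (1.5x) shows the plunger head at (322,323), the dial at (468,308), the rack at (395,240), the bottle at (535,230) and the beaker at (558,308). The side view agrees; its dial is at (397,340). Next I measure the shaker pose from depth.

```bash
python3 - <<'E'
from h import *
for n in('top','side'):
    s=snap(n);P=cloud(s);np.save(n+'P.npy',P);np.savez(n+'.npz',**{k:np.array(v) for k,v in s.items()})
    m=(P[...,0]>.3)&(P[...,0]<.9)&(P[...,1]>-.35)&(P[...,1]<.3)
    def rect(lo,hi,extra=True):
        q=P[m&(P[...,2]>lo)&(P[...,2]<hi)&extra]
        # robust: largest component in raster grid
        mm=(m&(P[...,2]>lo)&(P[...,2]<hi)&extra).astype(np.uint8)
        k,l,st,_=cv2.connectedComponentsWithStats(mm); i=1+np.argmax(st[1:,4]); q=P[l==i]
        r=cv2.minAreaRect(q[:,:2].astype(np.float32)); return len(q),r,np.median(q[:,2])
    print(n,'console',rect(.130,.146)); print('platform',rect(.086,.1)); print('all',rect(.02,.3))
    # panel plane: find by normals fit
    q=P[m&(P[...,2]>.165)&(P[...,2]<.19)&(P[...,1]>.05)]; print('plunger',len(q),np.nanmean(q,0),np.ptp(q,axis=0))
E
```

```text
top console (3268, ((0.6634219288825989, -0.05322644114494324), (0.1673615723848343, 0.11884767562150955), 0.8892058730125427), np.float64(0.1377042481782738))
platform (5592, ((0.6142556071281433, 0.13014760613441467), (0.2510545253753662, 0.23391026258468628), 1.1176468133926392), np.float64(0.09253323800810288))
all (15698, ((0.6149108409881592, 0.06711586564779282), (0.26030299067497253, 0.3685126304626465), 1.0462337732315063), np.float64(0.10449874056368944))
plunger 321 [0.61658956 0.10613832 0.18303401] [0.22139723 0.13349716 0.02485535]
side console (2236, ((0.6631271243095398, -0.054282207041978836), (0.16461637616157532, 0.12106779962778091), 0.9688877463340759), np.float64(0.13705351647877742))
platform (1117, ((0.5566411018371582, 0.11971231549978256), (0.24411889910697937, 0.14251397550106049), 88.49735260009766), np.float64(0.09208522145187034))
all (13091, ((0.6292898058891296, 0.10336640477180481), (0.554587721824646, 0.3690439760684967), 69.73102569580078), np.float64(0.10694505213055899))
plunger 340 [0.63387775 0.08960051 0.17946334] [0.22145882 0.12819865 0.02488368]
```

```bash
cat >> h.py <<'E'
yaw=np.deg2rad(1.03); S0=np.array([.615,.067,0]); RS=R.from_euler('z',yaw).as_matrix()
def W(p): return S0+RS@np.array(p,float)
up=RS@np.array([.819,0,.574]); nr=RS@np.array([-.574,0,.819]); rt=RS@np.array([0,-1.,0])
mid=W([-.068,-.122,.105])
def rectify(s,c,h,half=.06,N=360):
    g=(np.arange(N)/(N-1)*2-1)*half; A,B=np.meshgrid(g,-g)
    X=c+h*nr+A[...,None]*rt+B[...,None]*up
    m=proj(s,X.reshape(-1,3)).reshape(N,N,2).astype(np.float32)
    return cv2.remap(s['frame'],m[...,0],m[...,1],cv2.INTER_CUBIC)
E
python3 - <<'E'
from h import *
P=np.load('topP.npy');Q=np.load('sideP.npy')
for C in(P,Q):
    w=W([-.092,.1,0]); 
    m=(C[...,2]>.165)&(C[...,2]<.19)&(abs(C[...,0]-w[0])<.04)&(C[...,1]>.08)&(C[...,1]<.25)
    q=C[m]; print('pl',len(q),q.mean(0),np.percentile(q,2,axis=0),np.percentile(q,98,axis=0))
    # panel frame
    L=np.stack([(C-mid)@rt,(C-mid)@up,(C-mid)@nr],-1)
    r=np.hypot(L[...,0],L[...,1]); pm=(r<.055)&(r>.035)&(abs(L[...,2])<.012); print('panel h',np.median(L[pm][:,2]))
    b=(r<.035)&(L[...,2]>.035)&(L[...,2]<.05); q=L[b]
    if len(q)>5:
        rr=cv2.minAreaRect(q[:,:2].astype(np.float32)); print('bar',len(q),q.mean(0),rr)
    sk=(r<.04)&(L[...,2]>.006)&(L[...,2]<.014); print('skirt',sk.sum(),L[sk].mean(0))
print('mid',mid)
out=[]
for n in('top','side'):
    s=dict(np.load(n+'.npz')); out.append(rectify(s,mid,.004))
cv2.imwrite('pics/panel.png',np.hstack(out)[:,:,::-1])
E
```

```text
pl 107 [0.52072478 0.17116895 0.17899768] [0.51011099 0.15924903 0.17462958] [0.5325519  0.18329127 0.18218784]
panel h 0.0007074027680745754
bar 132 [-0.00180817  0.00190906  0.04174328] ((-0.0008757337927818298, 0.0008387640118598938), (0.04883909225463867, 0.014809948392212391), 30.767501831054688)
skirt 252 [-0.0057076   0.00946919  0.0097444 ]
pl 65 [0.51935702 0.16589652 0.17575075] [0.50927781 0.15654928 0.1663279 ] [0.53124    0.1777984  0.18138659]
panel h 0.0005995401941608433
bar 103 [ 0.00222012 -0.00049108  0.0417057 ] ((0.00036833249032497406, -0.0009459331631660461), (0.049158431589603424, 0.014388925395905972), 33.185977935791016)
skirt 269 [ 0.00532207 -0.00050386  0.00963744]
mid [ 0.54920405 -0.05620265  0.105     ]
```

View pics/panel.png

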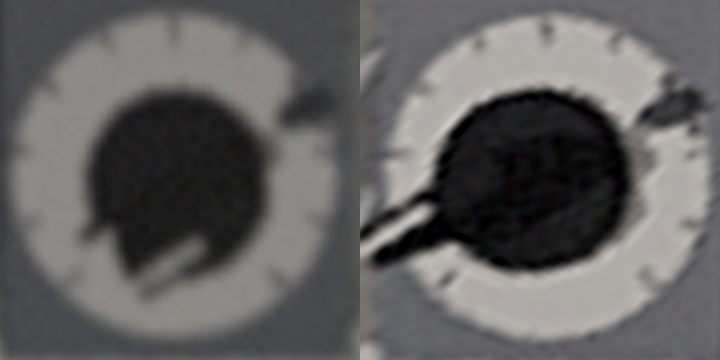

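The rectified panel shows the pointer nose at about compass 236° and the marker at about 62°, so the dial needs a turn of roughly 185° clockwise. I'll move to the plunger first and refine the angles up close later.

Request:
move_arm(steps=[[[0,0,-1,0,0,0.94,93],[0,0,-1,0,0,0.94,93],[0,0,-1,0,0,0.93,93],[0,0,-1,0,0,0,60],[0.37,-0.98,0,0,0,0,60],[0.37,-0.98,0,0,0,0,60],[0.37,-0.98,0,0,0,0,60],[0.37,-0.98,0,0,0,0,60],[0.37,-0.98,0,0,0,0,60],[0.37,-0.98,0,0,0,0,60],[0.37,-0.98,0,0,0,0,60],[0.37,-0.98,0,0,0,0,60]]])

```text
t: 1.2
position: [0.2841, -0.4942, 0.3064]
orientation: [1.0, 0.009, -0.0, -0.0]
ft_force: [0.9, -0.5, -0.7]
grip_width: 0.06
finger_force: 0.0
```

Request:
move_arm(steps=[[[0.37,-0.98,0,0,0,0,60],[0.37,-0.98,0,0,0,0,60],[0.37,-0.98,0,0,0,0,60],[0.37,-0.98,0,0,0,0,60],[0.37,-0.98,0,0,0,0,60],[0.37,-0.98,0,0,0,0,60],[0.37,-0.98,0,0,0,0,60],[0.37,-0.98,0,0,0,0,60],[0.37,-0.98,0,0,0,0,60],[0.37,-0.98,0,0,0,0,60],[0.37,-0.98,0,0,0,0,60],[0.37,-0.98,0,0,0,0,60]]])

```text
t: 2.2
position: [0.3898, -0.1984, 0.3065]
orientation: [1.0, 0.009, 0.0, 0.0]
ft_force: [0.7, -0.1, 0.4]
grip_width: 0.0599
finger_force: 0.0
```

Request:
move_arm(steps=[[[0.37,-0.98,0,0,0,0,60],[0.37,-0.98,0,0,0,0,60],[0.37,-0.98,0,0,0,0,60],[0.37,-0.98,0,0,0,0,60],[0.37,-0.98,0,0,0,0,60],[0,0,0,0,0,0,60],[0,0,0,0,0,0,60]]])

```text
t: 2.78
position: [0.4339, -0.0753, 0.3064]
orientation: [1.0, 0.01, -0.0, -0.0]
ft_force: [-0.0, -0.6, -0.1]
grip_width: 0.0598
finger_force: 0.0
```

```bash
python3 - <<'E'
from h import *
s=snap('wrist'); print(-s['R'].T@s['t'],s['R'][2])
print(proj(s,[mid,W([-.092,.103,.18])]))
np.savez('wrist1.npz',**{k:np.array(v) for k,v in s.items()})
a=cv2.resize(s['frame'],(480,360)); b=rectify(s,mid,.002,.06,360)
cv2.imwrite('pics/w1.png',np.hstack([b,a])[:,:800,::-1])
E
```

```text
[ 0.51771537 -0.0737482   0.4851585 ] [-0.29754152 -0.0054258  -0.95469346]
[[242.21394206  87.96409035]
 [ 35.00868565 105.30505766]]
```

View pics/w1.png

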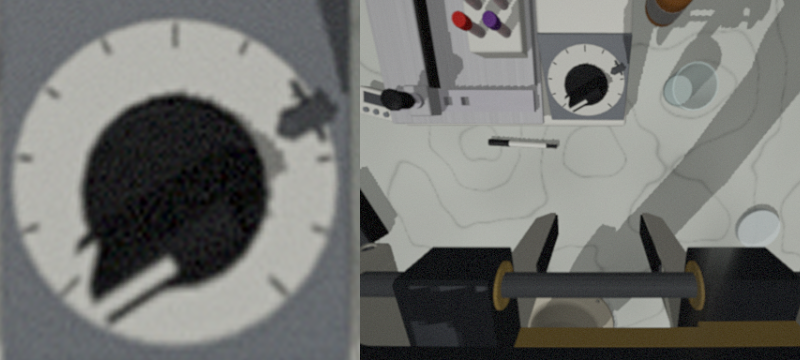

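The scale centre is at (174,182) in the rectified wrist view and the marker sits at about 62° compass. Next I go above the plunger.

Request:
move_arm(steps=[[[0.366,-0.966,0.26,0,0,0,60],[0.366,-0.966,0.26,0,0,0,60],[0.366,-0.966,0.26,0,0,0,60],[0.366,-0.966,0.26,0,0,0,60],[0.366,-0.966,0.26,0,0,0,60],[0.366,-0.966,0.26,0,0,0,60],[0.366,-0.966,0.26,0,0,0,60],[0.366,-0.966,0.26,0,0,0,60],[0.366,-0.966,0.26,0,0,0,60],[0.366,-0.966,0.26,0,0,0,60],[0,0,0,0,0,0,60],[0,0,0,0,0,0,60]]])

```text
t: 3.83
position: [0.521, 0.1664, 0.2407]
orientation: [1.0, 0.009, -0.001, 0.0]
ft_force: [-0.4, -0.4, 0.2]
grip_width: 0.06
finger_force: 0.0
```

```bash
python3 - <<'E'
from h import *
o=robot.observe();print(o['position'],o['joint_positions'])
for n in ('wrist','top','side'):
    s=snap(n);P=cloud(s)
    w=W([-.092,.102,0]); m=(P[...,2]>.16)&(P[...,2]<.186)&(np.hypot(P[...,0]-w[0],P[...,1]-w[1])<.03)
    q=P[m]; print(n,len(q), q.mean(0) if len(q) else '',np.percentile(q,[3,97],axis=0) if len(q) else '')
    if n=='wrist': save(s,'w2.png')
E
```

```text
[0.52097511 0.16636579 0.2406995 ] [-0.16301241  0.3642901  -0.33521785  1.9547319   0.15674369  0.84879342
 -2.13442468]
wrist 577 [0.52193887 0.1724364  0.17907569] [[0.5101748  0.16125838 0.16406626]
 [0.53202698 0.18322904 0.18153521]]
top 0  
side 76 [0.51919012 0.16575424 0.17372989] [[0.5094319  0.15876995 0.16148931]
 [0.53023885 0.17676183 0.18105744]]
```

View pics/w2.png

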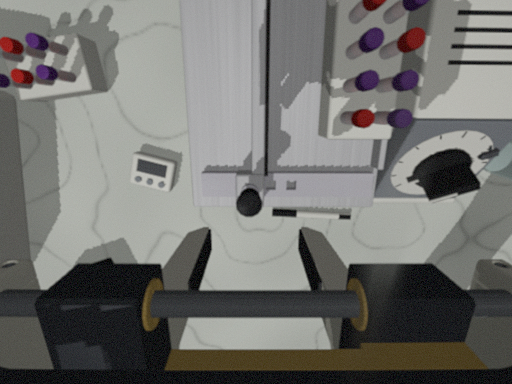

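The wrist view shows the plunger head at (249,202) between the jaws, with nothing near the fingers. I lower and grip.

Request:
move_arm(steps=[[[0,-0.18,0.79,0,0,0,60],[0,0,0.79,0,0,0,60],[0,0,0.79,0,0,0,60],[0,0,0.78,0,0,0,60],[0,0,0,0,0,0,60],[0,0,0,0,0,0,15],[0,0,0,0,0,0,15],[0,0,0,0,0,0,15],[0,0,0,0,0,0,15],[0,0,0,0,0,0,15],[0,0,0,0,0,0,15],[0,0,0,0,0,0,15]]], squeeze=30)

```text
t: 4.98
position: [0.5212, 0.1715, 0.1633]
orientation: [1.0, 0.009, 0.001, -0.0]
ft_force: [-0.7, -1.2, 4.8]
grip_width: 0.0237
finger_force: 30.0
```

Request:
move_arm(steps=[[[0,0,-0.13,0,0,0,15],[0,0,-0.13,0,0,0,15],[0,0,-0.13,0,0,0,15],[0,0,-0.13,0,0,0,15],[0,0,0,0,0,0,15],[0,0,0,0,0,0,15]]], squeeze=40)

```text
t: 5.48
position: [0.5209, 0.1713, 0.1757]
orientation: [1.0, 0.009, 0.0, -0.0]
ft_force: [2.5, 0.8, -7.6]
grip_width: 0.0231
finger_force: 40.0
```

```bash
python3 - <<'E'
from h import *
P=cloud(snap('side'))
m=(P[...,2]>.155)&(P[...,2]<.21)&(np.hypot(P[...,0]-.521,P[...,1]-.171)<.012)
q=P[m];print(len(q),np.percentile(q[:,2],[50,90,98]),robot.observe()['grip_width'])
s=snap('side');save(s,'s3.png',(170,110,310,230),4)
E
```

```text
57 [0.17667611 0.19405394 0.20184008] 0.023413306491069093
```

View pics/s3.png

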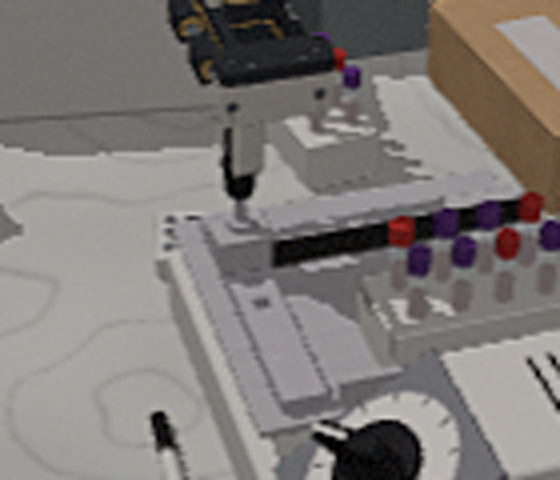

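The picture shows the plunger lifted, with the stem visible at (240,208), and the -7.6 N wrist force fits the spring. Now I slide the bar 50 mm.

Request:
move_arm(steps=[[[0,0.2,0,0,0,0,15],[0,0.2,0,0,0,0,15],[0,0.2,0,0,0,0,15],[0,0.2,0,0,0,0,15],[0,0.2,0,0,0,0,15],[0,0.2,0,0,0,0,15],[0,0.2,0,0,0,0,15],[0,0.2,0,0,0,0,15],[0,0.2,0,0,0,0,15],[0,0.2,0,0,0,0,15],[0,0,0,0,0,0,15],[0,0,0,0,0,0,15]]])

```text
t: 6.58
position: [0.5218, 0.1207, 0.1757]
orientation: [1.0, 0.009, 0.0, 0.0]
ft_force: [3.5, 0.0, -6.4]
grip_width: 0.0232
finger_force: 40.0
```

Request:
move_arm(steps=[[[0,0,0.13,0,0,0,15],[0,0,0.13,0,0,0,15],[0,0,0.13,0,0,0,15],[0,0,0.11,0,0,0,15],[0,0,0,0,0,0,15],[0,0,0,0,0,0,15]]])

```text
t: 7.08
position: [0.5218, 0.1211, 0.1633]
orientation: [1.0, 0.009, 0.0, 0.0]
ft_force: [2.3, -0.5, 1.0]
grip_width: 0.0231
finger_force: 40.0
```

Request:
move_arm(steps=[[[0,0,0,0,0,0,50],[0,0,0,0,0,0,50],[0,0,0,0,0,0,50],[0,0,0,0,0,0,50],[0,0,-1,0,0,0,50],[0,0,-1,0,0,0,50],[0,0,-1,0,0,0,50],[0,0,-1,0,0,0,50],[-1,0,-1,0,0,0,50],[-1,0.5,-1,0,0,0,50],[-1,0.5,0,0,0,0,50],[0,0,0,0,0,0,50]]])

```text
t: 8.08
position: [0.4433, 0.0929, 0.3143]
orientation: [1.0, 0.009, 0.0, 0.001]
ft_force: [-1.0, 0.1, -0.3]
grip_width: 0.0502
finger_force: 0.0
```

```bash
python3 - <<'E'
from h import *
o=robot.observe();print(o['position'],o['joint_positions'])
for n in ('wrist','side','top'):
    s=snap(n);P=cloud(s)
    m=(P[...,2]>.155)&(P[...,2]<.21)&(np.hypot(P[...,0]-.521,P[...,1]-.121)<.02)
    q=P[m];print(n,len(q),q.mean(0),np.percentile(q,[3,97],axis=0))
    if n=='wrist': save(s,'w4.png',None,1.5)
E
```

```text
[0.4432996  0.09292447 0.31428336] [-0.01665173  0.15931971 -0.36520821  2.03758655  0.07153213  0.95672629
 -1.97270538]
wrist 411 [0.5211546  0.12112756 0.18013408] [[0.51007016 0.10967    0.17805929]
 [0.5319606  0.13236278 0.18185778]]
side 98 [0.5203503  0.11485546 0.1717135 ] [[0.51108438 0.10713179 0.15681699]
 [0.53125617 0.12879966 0.18068168]]<stdin>:6: RuntimeWarning: Mean of empty slice.
  ret = um.true_divide(
Traceback (most recent call last):
IndexError: index -1 is out of bounds for axis 0 with size 0
```

View pics/w4.png

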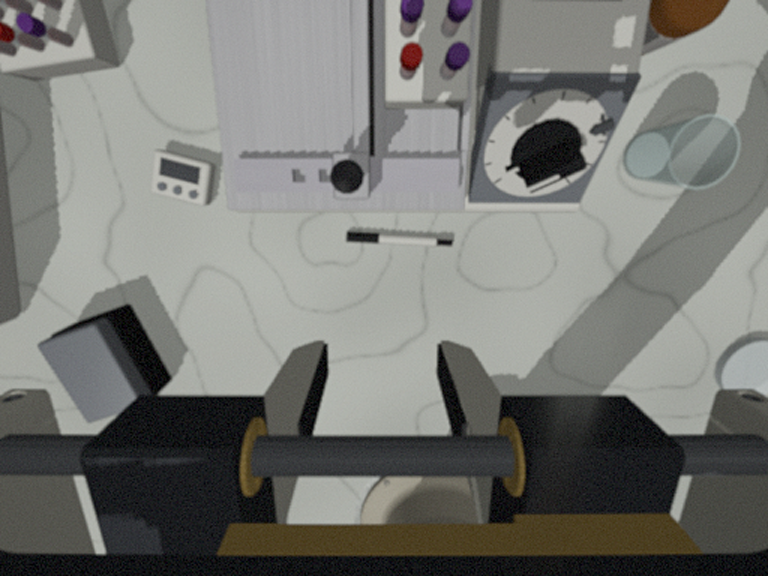

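The bar now sits beside the rack, with the plunger top at z = 0.180, so it is fully home. Next I tilt the tool 35° and move in front of the dial.

Request:
move_arm(steps=[[[0,0,0,0,0.873,0,50],[0,0,0,0,0.873,0,50],[0,0,0,0,0.873,0,50],[0,0,0,0,0.873,0,50],[0,0,0,0,0.873,0,50],[0,0,0,0,0.873,0,50],[0,0,0,0,0.872,0,50],[0,0,0,0,0,0,50]]])

```text
t: 8.9
position: [0.447, 0.0917, 0.3143]
orientation: [0.967, 0.008, 0.256, -0.001]
ft_force: [1.0, -0.5, 0.5]
grip_width: 0.0498
finger_force: 0.0
```

Request:
move_arm(steps=[[[-0.203,0.859,0.69,0,0,0,50],[-0.203,0.859,0.69,0,0,0,50],[-0.203,0.859,0.69,0,0,0,50],[-0.203,0.859,0.69,0,0,0,50],[-0.203,0.859,0.69,0,0,0,50],[-0.203,0.859,0.69,0,0,0,50],[-0.203,0.859,0.69,0,0,0,50],[0,0,0,0,0,0,50]]])

```text
t: 9.57
position: [0.4718, -0.0136, 0.243]
orientation: [0.969, 0.006, 0.247, 0.001]
ft_force: [0.2, -0.0, 0.1]
grip_width: 0.0502
finger_force: 0.0
```

```bash
python3 - <<'E'
from h import *
o=robot.observe();print(o['position'],R.from_quat(o['orientation']).as_matrix().T@np.stack([up,rt,-nr],1),o['joint_positions'])
s=snap('wrist');P=cloud(s);L=np.stack([(P-mid)@rt,(P-mid)@up,(P-mid)@nr],-1);r=np.hypot(L[...,0],L[...,1])
for lo,hi in((.036,.05),):
    q=L[(r<.035)&(L[...,2]>lo)&(L[...,2]<hi)]
    if len(q)>9: print('bar',len(q),cv2.minAreaRect(q[:,:2].astype(np.float32)))
sk=L[(r<.04)&(L[...,2]>.007)&(L[...,2]<.0125)];print('skirt',len(sk))
print('panelh',np.median(L[(r>.035)&(r<.05)][:,2]))
cv2.imwrite('pics/w5.png',np.hstack([rectify(s,mid,.001),cv2.resize(s['frame'],(440,360))])[:,:,::-1])
E
```

```text
[ 0.47182973 -0.01362538  0.2429895 ] [[ 0.99384545  0.00310027  0.11179715]
 [-0.00232814  0.99997251 -0.00704048]
 [-0.11181591  0.00673527  0.99382535]] [ 0.00866114  0.10653646 -0.16389146  2.47776368  0.94216066  0.10772952
 -2.62494709]
bar 542 ((-0.0024295244365930557, -0.00033037178218364716), (0.04997789114713669, 0.013987872749567032), 32.802249908447266)
skirt 960
panelh 0.21306381520254108
```

View pics/w5.png

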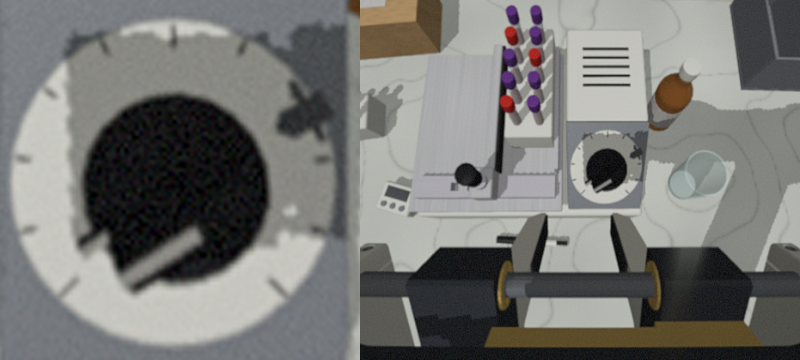

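The scale centre sits at (174,182) in the rectified view, with the bar at 32.8° and the marker at about 62°. The arm is running into j6 and j7 limits, so I fit a simple kinematic model to the logged data to find a feasible dial grasp.

```bash
cat > kin.py <<'E'
import numpy as np
from scipy.spatial.transform import Rotation as R
from scipy.optimize import least_squares
D=[([1.19529715,0.60003236,-0.00254747,1.60001764,0.00180578,0.94291471,-0.07981218],[.2132776,-.69245908,.20566702],[.988856443,.148870634,-1.66e-4,-6.645e-4]),
([-0.16301241,0.3642901,-0.33521785,1.9547319,0.15674369,0.84879342,-2.13442468],[0.52097511,0.16636579,0.2406995],[1,.009,-.001,0]),
([-0.01665173,0.15931971,-0.36520821,2.03758655,0.07153213,0.95672629,-1.97270538],[0.4432996,0.09292447,0.31428336],[1,.009,0,.001]),
([0.00866114,0.10653646,-0.16389146,2.47776368,0.94216066,0.10772952,-2.62494709],[0.47182973,-0.01362538,0.2429895],[.969,.006,.247,.001])]
ax='zyzyzyz'
def fk(q,sg,T):
    r=R.identity();p=np.zeros(3)
    for i in range(7):
        p=p+r.apply(T[i]); r=r*R.from_euler(ax[i],sg[i]*q[i])
    p=p+r.apply(T[7]); return p,r
def unpack(v):
    # z lengths: shoulder, elbow, wrist, tool ; x/y offsets small
    T=np.zeros((8,3)); T[1]=[v[4],v[5],v[0]];T[3]=[0,v[6],v[1]];T[5]=[0,v[7],v[2]];T[7]=[0,v[8],v[3]];return T
E
python3 - <<'E'
from kin import *
import itertools
best=[]
for s in itertools.product([1,-1],repeat=4):
    sg=[s[0],1,s[1],1,s[2],1,s[3]]
    rs=[fk(q,sg,np.zeros((8,3)))[1] for q,_,_ in D]
    # constant tool rotation offset
    off=[r.inv()*R.from_quat(o) for r,(q,p,o) in zip(rs,D)]
    m=R.concatenate(off).mean(); e=[np.degrees((m.inv()*o).magnitude()) for o in off]
    best.append((max(e),sg,m.as_quat().round(3)))
best.sort(key=lambda b:b[0]);print(best[:3])
sg=best[0][1]
f=lambda v:np.r_[np.concatenate([fk(q,sg,unpack(v))[0]-p for q,p,_ in D]),1e-3*v[4:]]
r=least_squares(f,[.35,.4,.4,.25,0,0,0,0,0]);print(r.x.round(4),(f(r.x)[:12]*1e3).round(2))
np.save('kin.npy',r.x);
E
```

```text
[(np.float64(0.055288692023181964), [-1, 1, -1, 1, -1, 1, -1], array([-0.   ,  0.   , -0.707, -0.707])), (np.float64(24.34401846136545), [-1, 1, 1, 1, -1, 1, -1], array([-0.05 , -0.045, -0.548, -0.834])), (np.float64(24.473192052116314), [1, 1, 1, 1, 1, 1, 1], array([ 0.   ,  0.   ,  0.765, -0.644]))]
[ 2.836e-01  6.469e-01  4.423e-01  3.515e-01  0.000e+00 -2.990e-02
 -2.640e-02 -4.000e-04 -0.000e+00] [-0.  0. -0.  0.  0.  0.  0. -0. -0. -0.  0.  0.]
```

```bash
cat >> kin.py <<'E'
sg=[-1,1,-1,1,-1,1,-1]; OFF=R.from_quat([0,0,-.70710678,-.70710678])
lo=np.array([-2.57,-.35,-1.29,.11,-1.05,.11,-2.63]);hi=np.array([2.57,1.97,1.29,2.56,4.19,1.86,2.63])
def ik(p,Rm,q0,T,m=.03):
    t=R.from_matrix(Rm)
    def f(q):
        P,r=fk(q,sg,T); return np.r_[(P-p)*10,((r*OFF).inv()*t).as_rotvec()*3,1e-3*(q-q0)]
    s=least_squares(f,np.clip(q0,lo+m+.001,hi-m-.001),bounds=(lo+m,hi-m),max_nfev=60); return s.x,np.abs(s.fun[:6]).max()
E
python3 - <<'E'
from kin import *
from h import up,nr,rt,mid
T=unpack(np.load('kin.npy')); rng=np.random.default_rng(0)
c=mid-.0012*rt
for tilt in (0,-10,10):
  n2=R.from_rotvec(np.deg2rad(tilt)*rt).apply(nr); u2=np.cross(n2,np.cross(up,n2)); 
  for out in(.03,.10):
    res=[]
    for th in range(-180,180,20):
        a=np.deg2rad(th); y=np.cos(a)*u2+np.sin(a)*rt; z=-n2; x=np.cross(y,z)
        sols=[]
        for k in range(10):
            q,e=ik(c+out*n2,np.stack([x,y,z],1),rng.uniform(lo,hi),T)
            if e<2e-3: sols.append(q)
        res.append((th,len(sols),sols[0].round(1).tolist() if sols else ''))
    print(tilt,out,u2.round(2)); [print(' ',r) for r in res if r[1]]
E
```

```text
0 0.03 [0.82 0.01 0.57]
0 0.1 [0.82 0.01 0.57]
-10 0.03 [0.89 0.02 0.42]
  (-180, 4, [0.6, 0.5, -0.8, 2.4, 1.8, 0.4, 1.3])
  (-160, 6, [-0.2, 0.4, 0.4, 2.5, 3.9, 0.2, -1.1])
  (-140, 8, [0.8, 0.7, -1.3, 2.4, 1.7, 0.7, 0.8])
  (-120, 7, [0.3, 0.4, -0.5, 2.4, 2.1, 0.2, -0.0])
  (-100, 8, [0.3, 0.4, -0.3, 2.4, 2.3, 0.2, -0.5])
  (-80, 7, [0.4, 0.5, -0.6, 2.4, 2.0, 0.3, -0.6])
  (-60, 5, [0.4, 0.4, -0.5, 2.4, 2.1, 0.2, -1.0])
  (-40, 9, [0.5, 0.5, -0.6, 2.4, 1.9, 0.3, -1.2])
  (-20, 10, [0.4, 0.5, -0.6, 2.4, 2.0, 0.3, -1.6])
  (0, 7, [0.4, 0.5, -0.6, 2.4, 2.0, 0.3, -2.0])
  (20, 8, [-0.3, 0.5, 0.5, 2.5, 4.1, 0.3, 1.9])
  (40, 10, [0.5, 0.5, -0.7, 2.4, 1.9, 0.3, -2.6])
  (60, 3, [-0.4, 0.5, 0.6, 2.5, 4.2, 0.3, 1.1])
  (100, 6, [0.4, 0.5, -0.5, 2.4, 2.0, 0.3, 2.5])
  (120, 5, [0.5, 0.5, -0.7, 2.4, 1.9, 0.3, 2.3])
  (140, 4, [0.5, 0.5, -0.7, 2.4, 1.9, 0.4, 2.0])
  (160, 3, [0.7, 0.6, -1.0, 2.4, 1.7, 0.6, 1.8])
-10 0.1 [0.89 0.02 0.42]
  (-180, 4, [0.4, 0.3, -0.5, 2.4, 1.3, 0.1, 1.9])
  (-160, 6, [0.7, 0.3, -0.8, 2.4, 1.3, 0.3, 1.4])
  (-140, 4, [0.7, 0.3, -0.9, 2.4, 1.4, 0.3, 1.1])
  (-120, 7, [0.8, 0.4, -1.1, 2.4, 1.4, 0.4, 0.7])
  (-100, 8, [0.9, 0.5, -1.2, 2.4, 1.4, 0.5, 0.4])
  (-80, 5, [0.4, 0.3, -0.5, 2.4, 1.3, 0.1, 0.2])
  (-60, 2, [0.9, 0.4, -1.1, 2.4, 1.4, 0.4, -0.3])
  (-40, 8, [0.8, 0.4, -1.0, 2.4, 1.4, 0.4, -0.7])
  (-20, 3, [0.9, 0.5, -1.3, 2.4, 1.4, 0.5, -1.0])
  (0, 5, [0.5, 0.3, -0.7, 2.4, 1.3, 0.2, -1.3])
  (20, 5, [0.6, 0.3, -0.8, 2.4, 1.3, 0.3, -1.7])
  (40, 7, [0.4, 0.3, -0.5, 2.4, 1.3, 0.1, -1.9])
  (60, 3, [0.4, 0.3, -0.5, 2.4, 1.3, 0.1, -2.3])
  (160, 5, [0.4, 0.3, -0.5, 2.4, 1.3, 0.1, 2.3])
10 0.03 [0.7  0.01 0.7 ]
10 0.1 [0.7  0.01 0.7 ]
```

```bash
cat > feas.py <<'E'
from kin import *
from h import up,nr,rt,mid
T=unpack(np.load('kin.npy')); rng=np.random.default_rng(1)
c=mid-.0012*rt
def pose(th,ph,out):
    # y at compass th in panel plane; phi>0 leans tool body (backwards axis) towards direction th+90... sign by choice up-component
    a=np.deg2rad(th); y=np.cos(a)*up+np.sin(a)*rt; b=np.cross(y,nr)  # bar axis = compass th-90?
    f=np.deg2rad(ph); back=np.cos(f)*nr+np.sin(f)*b
    z=-back; x=np.cross(y,z); return c+out*nr-0*back, np.stack([x,y,z],1)
E
python3 - <<'E'
from feas import *
for th in range(-180,180,15):
    row=[]
    for ph in range(-40,41,8):
        p,M=pose(th,ph,.03); ok='.'
        for k in range(6):
            q,e=ik(p,M,rng.uniform(lo,hi),T,.015)
            if e<2e-3: ok='X';break
        row.append(ok)
    a=np.deg2rad(th);b=np.cross(np.cos(a)*up+np.sin(a)*rt,nr)
    print(th,''.join(row),'b.up %.2f b.rt %.2f'%(b@up,b@rt))
E
```

```text
-180 .XXXXX.XXXX b.up 0.00 b.rt -1.00
-165 XXXXXXXXXXX b.up 0.26 b.rt -0.97
-150 XX...XXXXXX b.up 0.50 b.rt -0.87
-135 .....XXXXXX b.up 0.71 b.rt -0.71
-120 .....XXXXXX b.up 0.87 b.rt -0.50
-105 .....XXXXXX b.up 0.97 b.rt -0.26
-90 .....XXXXXX b.up 1.00 b.rt 0.00
-75 .....XXXXXX b.up 0.97 b.rt 0.26
-60 .....XXXXXX b.up 0.87 b.rt 0.50
-45 .....XXXXXX b.up 0.71 b.rt 0.71
-30 .....XXXXXX b.up 0.50 b.rt 0.87
-15 X....XXXXXX b.up 0.26 b.rt 0.97
0 XXXX.XXXX.X b.up 0.00 b.rt 1.00
15 XXXXXXXXXX. b.up -0.26 b.rt 0.97
30 XXXXXX....X b.up -0.50 b.rt 0.87
45 XXXX....... b.up -0.71 b.rt 0.71
60 XXX.X...... b.up -0.87 b.rt 0.50
75 XXX.X...... b.up -0.97 b.rt 0.26
90 XXX.XX..... b.up -1.00 b.rt 0.00
105 XXX.XX..... b.up -0.97 b.rt -0.26
120 XXX.XX..... b.up -0.87 b.rt -0.50
135 XX..XX..... b.up -0.71 b.rt -0.71
150 XX.XXX..... b.up -0.50 b.rt -0.87
165 XXXXXX....X b.up -0.26 b.rt -0.97
```

```bash
cat >> feas.py <<'E'
from scipy.spatial.transform import Slerp
def seg(p0,M0,p1,M1,n):
    s=Slerp([0,1],R.from_matrix([M0,M1])); return [(p0+(p1-p0)*k/n,s(k/n).as_matrix()) for k in range(1,n+1)]
def rows(path,p,M):
    out=[]
    for P,N in path:
        out.append(np.r_[M.T@(P-p)/.025,R.from_matrix(M.T@N).as_rotvec()/.1]); p,M=P,N
    return np.array(out)
def track(path,q):
    qs=[];es=[]
    for P,N in path:
        q2,e=ik(P,N,q,T,.005); es.append(e); qs.append(q2); q=q2
    return np.array(qs),np.array(es)
E
python3 - <<'E'
from feas import *
from h import robot
o=robot.observe();q0=np.array(o['joint_positions']);p0=o['position'];M0=R.from_quat(o['orientation']).as_matrix()
for ph in(8,12,16,20,26):
    pg,Mg=pose(-32,ph,.034); pre=pg-Mg[:,2]*.08
    A=seg(p0,M0,pre,Mg,26); B=seg(pre,Mg,pg,Mg,6)
    C=[pose(-32+k*4.2,ph,.034) for k in range(1,11)]
    pe,Me=C[-1];E=seg(pe,Me,pe-Me[:,2]*.08,Me,6)
    p2,M2=pose(-170,ph,.034);pre2=p2-M2[:,2]*.08
    F=[ (lambda pm:(pm[0]-pm[1][:,2]*.08,pm[1]))(pose(10-k*5,ph,.034)) for k in range(1,37)]
    G=seg(pre2,M2,p2,M2,6); H=[pose(-170+k*5,ph,.034) for k in range(1,30)]
    q=q0
    for n,pp in zip('ABCEFGH',(A,B,C,E,F,G,H)):
        qs,es=track(pp,q); dq=np.abs(np.diff(np.vstack([q,qs]),axis=0)).max(); q=qs[-1]
        print(ph,n,'maxerr',es.max().round(4),'maxdq',dq.round(2),q.round(2))
    if ph==16: print(rows(A,p0,M0)[[0,12,25]].round(3),rows(C,pg,Mg)[:2].round(3))
E
```

```text
8 A maxerr 0.0289 maxdq 0.78 [ 0.91  0.36 -0.94  2.47  2.15  0.14 -1.43]
8 B maxerr 0.0 maxdq 0.05 [ 0.81  0.6  -0.98  2.47  2.22  0.42 -1.5 ]
8 C maxerr 0.0 maxdq 0.07 [ 0.97  0.8  -1.28  2.53  2.19  0.71 -2.14]
8 E maxerr 0.0 maxdq 0.06 [ 1.13  0.53 -1.28  2.55  2.21  0.41 -2.19]
8 F maxerr 0.0 maxdq 0.36 [ 0.63  0.39 -1.07  2.55  1.85  0.65  0.91]
8 G maxerr 0.0 maxdq 0.05 [ 0.57  0.63 -1.03  2.54  2.01  0.86  0.82]
8 H maxerr 0.0 maxdq 0.11 [ 0.96  0.76 -1.28  2.47  1.98  0.64 -1.36]
12 A maxerr 0.0317 maxdq 0.66 [ 1.07  0.44 -1.11  2.41  1.36  0.16 -0.59]
12 B maxerr 0.0 maxdq 0.19 [ 0.98  0.73 -1.22  2.42  1.86  0.48 -1.08]
12 C maxerr 0.0 maxdq 0.11 [ 1.03  0.82 -1.28  2.52  2.26  0.62 -2.12]
12 E maxerr 0.0 maxdq 0.06 [ 1.21  0.58 -1.28  2.53  2.32  0.33 -2.19]
12 F maxerr 0.0 maxdq 0.37 [ 0.64  0.48 -1.25  2.54  1.67  0.88  0.98]
12 G maxerr 0.0 maxdq 0.04 [ 0.56  0.7  -1.15  2.52  1.86  1.03  0.88]
12 H maxerr 0.0 maxdq 0.12 [ 1.02  0.77 -1.28  2.43  1.89  0.54 -1.21]
16 A maxerr 0.0342 maxdq 0.55 [ 1.2   0.55 -1.28  2.35  1.04  0.29 -0.23]
16 B maxerr 0.0 maxdq 0.18 [ 0.98
[... 925 characters left out ...]
xdq 0.64 [ 0.44  0.52 -1.22  2.49  1.51  1.09  0.96]
20 G maxerr 0.0 maxdq 0.04 [ 0.42  0.71 -1.11  2.49  1.71  1.17  0.87]
20 H maxerr 0.0 maxdq 0.17 [ 1.07  0.77 -1.22  2.35  1.55  0.33 -0.79]
26 A maxerr 0.0425 maxdq 0.37 [ 1.24  0.66 -1.28  2.22  0.49  0.44  0.41]
26 B maxerr 0.0 maxdq 0.05 [ 0.99  0.68 -1.01  2.26  0.6   0.22  0.3 ]
26 C maxerr 0.0 maxdq 0.43 [ 1.22  0.95 -1.28  2.44  2.37  0.33 -1.97]
26 E maxerr 0.0425 maxdq 0.19 [ 1.39  0.78 -1.28  2.46  2.54  0.12 -2.14]
26 F maxerr 0.0832 maxdq 1.62 [ 0.3   0.57 -1.17  2.45  1.42  1.23  0.93]
26 G maxerr 0.0 maxdq 0.03 [ 0.32  0.73 -1.07  2.46  1.62  1.27  0.86]
26 H maxerr 0.0 maxdq 0.09 [ 1.08  0.77 -1.15  2.29  0.98  0.24 -0.16]
```

```bash
cat > plan.py <<'E'
from feas import *
from h import robot
def go(p1,M1,n,show=True):
    o=robot.observe();q0=np.array(o['joint_positions']);p0=np.array(o['position']);M0=R.from_quat(o['orientation']).as_matrix()
    A=seg(p0,M0,p1,M1,n); r=rows(A,p0,M0); qs,es=track(A,q0)
    print('err',es.max().round(4),qs[-1].round(2)); print(r.round(2).tolist())
def vert(th,p):
    a=np.deg2rad(th); y=np.array([np.cos(a),-np.sin(a),0]); z=np.array([0,0,-1.]); return np.array(p),np.stack([np.cross(y,z),y,z],1)
E
python3 - <<'E'
from plan import *
go(*vert(-33,[.47,-.04,.28]),23)
E
```

```text
err 0.0 [ 0.9   0.45 -1.28  2.02  0.51  1.04 -0.05]
[[0.03, 0.05, -0.06, 0.23, -0.13, -0.9], [0.02, 0.05, -0.06, 0.23, -0.13, -0.9], [0.02, 0.05, -0.06, 0.23, -0.13, -0.9], [0.01, 0.05, -0.06, 0.23, -0.13, -0.9], [0.01, 0.05, -0.06, 0.23, -0.13, -0.9], [0.0, 0.05, -0.06, 0.23, -0.13, -0.9], [-0.0, 0.05, -0.06, 0.23, -0.13, -0.9], [-0.01, 0.04, -0.07, 0.23, -0.13, -0.9], [-0.01, 0.04, -0.07, 0.23, -0.13, -0.9], [-0.02, 0.04, -0.07, 0.23, -0.13, -0.9], [-0.02, 0.03, -0.07, 0.23, -0.13, -0.9], [-0.03, 0.03, -0.07, 0.23, -0.13, -0.9], [-0.03, 0.03, -0.07, 0.23, -0.13, -0.9], [-0.03, 0.02, -0.07, 0.23, -0.13, -0.9], [-0.03, 0.02, -0.07, 0.23, -0.13, -0.9], [-0.04, 0.01, -0.07, 0.23, -0.13, -0.9], [-0.04, 0.01, -0.07, 0.23, -0.13, -0.9], [-0.04, 0.0, -0.07, 0.23, -0.13, -0.9], [-0.04, -0.0, -0.07, 0.23, -0.13, -0.9], [-0.04, -0.01, -0.07, 0.23, -0.13, -0.9], [-0.04, -0.01, -0.07, 0.23, -0.13, -0.9], [-0.04, -0.02, -0.07, 0.23, -0.13, -0.9], [-0.04, -0.02, -0.06, 0.23, -0.13, -0.9]]
```

Request:
move_arm(steps=[[[0,0.05,-0.07,0.23,-0.13,-0.9,50],[0,0.05,-0.07,0.23,-0.13,-0.9,50],[0,0.05,-0.07,0.23,-0.13,-0.9,50],[0,0.05,-0.07,0.23,-0.13,-0.9,50],[0,0.05,-0.07,0.23,-0.13,-0.9,50],[0,0.05,-0.07,0.23,-0.13,-0.9,50],[0,0.05,-0.07,0.23,-0.13,-0.9,50],[0,0.05,-0.07,0.23,-0.13,-0.9,50],[0,0.05,-0.07,0.23,-0.13,-0.9,50],[0,0.05,-0.07,0.23,-0.13,-0.9,50],[0,0.05,-0.07,0.23,-0.13,-0.9,50],[0,0.05,-0.07,0.23,-0.13,-0.9,50]]])

```text
t: 10.62
position: [0.4691, -0.0253, 0.2602]
orientation: [0.871, 0.467, 0.154, 0.002]
ft_force: [-0.1, 0.4, -0.4]
grip_width: 0.0499
finger_force: 0.0
```

Request:
move_arm(steps=[[[-0.03,0,-0.07,0.23,-0.13,-0.9,50],[-0.03,0,-0.07,0.23,-0.13,-0.9,50],[-0.03,0,-0.07,0.23,-0.13,-0.9,50],[-0.03,0,-0.07,0.23,-0.13,-0.9,50],[-0.03,0,-0.07,0.23,-0.13,-0.9,50],[-0.03,0,-0.07,0.23,-0.13,-0.9,50],[-0.03,0,-0.07,0.23,-0.13,-0.9,50],[-0.03,0,-0.07,0.23,-0.13,-0.9,50],[-0.03,0,-0.07,0.23,-0.13,-0.9,50],[-0.03,0,-0.07,0.23,-0.13,-0.9,50],[-0.03,0,-0.07,0.23,-0.13,-0.9,50]]])

```text
t: 11.53
position: [0.4652, -0.0345, 0.2776]
orientation: [0.547, 0.837, 0.016, 0.001]
ft_force: [-0.2, -0.2, 0.3]
grip_width: 0.0503
finger_force: 0.0
```

```bash
python3 - <<'E'
from plan import *
print(robot.observe()['joint_positions'].round(2))
p,M=pose(-32,12,.034); go(p-M[:,2]*.08,M,10)
E
```

```text
[ 0.91  0.42 -1.26  2.05  0.47  0.98 -0.17]
err 0.0 [ 1.03  0.41 -1.04  2.41  1.33  0.12 -0.55]
[[-0.18, 0.03, 0.3, -0.49, -0.09, -0.22], [-0.18, 0.01, 0.3, -0.49, -0.09, -0.22], [-0.17, -0.0, 0.31, -0.49, -0.09, -0.22], [-0.17, -0.02, 0.31, -0.49, -0.09, -0.22], [-0.17, -0.04, 0.31, -0.49, -0.09, -0.22], [-0.16, -0.06, 0.3, -0.49, -0.09, -0.22], [-0.16, -0.08, 0.3, -0.49, -0.09, -0.22], [-0.15, -0.1, 0.3, -0.49, -0.09, -0.22], [-0.15, -0.12, 0.3, -0.49, -0.09, -0.22], [-0.14, -0.13, 0.29, -0.49, -0.09, -0.22]]
```

Request:
move_arm(steps=[[[-0.18,0.03,0.3,-0.49,-0.09,-0.22,50],[-0.18,0.01,0.3,-0.49,-0.09,-0.22,50],[-0.17,0,0.31,-0.49,-0.09,-0.22,50],[-0.17,-0.02,0.31,-0.49,-0.09,-0.22,50],[-0.17,-0.04,0.31,-0.49,-0.09,-0.22,50],[-0.16,-0.06,0.3,-0.49,-0.09,-0.22,50],[-0.16,-0.08,0.3,-0.49,-0.09,-0.22,50],[-0.15,-0.1,0.3,-0.49,-0.09,-0.22,50],[-0.15,-0.12,0.3,-0.49,-0.09,-0.22,50],[-0.14,-0.13,0.29,-0.49,-0.09,-0.22,50],[0,0,0,0,0,0,50]]])

```text
t: 12.45
position: [0.4912, -0.0722, 0.2053]
orientation: [0.446, 0.86, 0.181, 0.167]
ft_force: [-0.4, -0.5, 0.7]
grip_width: 0.0499
finger_force: 0.0
```

```bash
python3 - <<'E'
from plan import *
from h import *
print(robot.observe()['joint_positions'].round(2))
p,M=pose(-32,12,.034); go(p-M[:,2]*.0,M,6)
s=snap('wrist');P=cloud(s);L=np.stack([(P-mid)@rt,(P-mid)@up,(P-mid)@nr],-1);r=np.hypot(L[...,0],L[...,1])
q=L[(r<.035)&(L[...,2]>.036)&(L[...,2]<.048)]
if len(q)>9: print('bar',len(q),cv2.minAreaRect(q[:,:2].astype(np.float32)))
E
```

```text
[ 1.02  0.39 -1.04  2.39  1.07  0.15 -0.32]
err 0.0 [ 0.96  0.7  -1.17  2.42  1.9   0.44 -1.12]
[[0.01, 0.02, 0.56, -0.06, 0.01, -0.02], [0.01, 0.02, 0.56, -0.06, 0.01, -0.02], [0.01, 0.01, 0.56, -0.06, 0.01, -0.02], [0.01, 0.01, 0.56, -0.06, 0.01, -0.02], [0.01, 0.01, 0.56, -0.06, 0.01, -0.02], [0.01, 0.0, 0.56, -0.06, 0.01, -0.02]]
bar 676 ((-0.0016174688935279846, -0.00038815103471279144), (0.04978625848889351, 0.01320335641503334), 31.729310989379883)
```

Request:
move_arm(steps=[[[0.01,0.02,0.56,-0.06,0.01,-0.02,50],[0.01,0.02,0.56,-0.06,0.01,-0.02,50],[0.01,0.01,0.56,-0.06,0.01,-0.02,50],[0.01,0.01,0.56,-0.06,0.01,-0.02,50],[0.01,0.01,0.56,-0.06,0.01,-0.02,50],[0.01,0,0.56,-0.06,0.01,-0.02,50],[0,0,0,0,0,0,50],[0,0,0,0,0,0,10],[0,0,0,0,0,0,10],[0,0,0,0,0,0,10],[0,0,0,0,0,0,10],[0,0,0,0,0,0,10]]], squeeze=15)

```text
t: 13.5
position: [0.5228, -0.0608, 0.1481]
orientation: [0.441, 0.86, 0.192, 0.173]
ft_force: [-0.3, -0.5, -0.3]
grip_width: 0.0213
finger_force: 0.0
```

```bash
python3 - <<'E'
from plan import *
from h import *
o=robot.observe();print(o['joint_positions'].round(2),o['torque'],o['ft_force'],o['grip_width'],o['finger_force'])
d=np.array(o['position'])-c;print(d@rt,d@up,d@nr)
p,M=pose(-32,12,.034); N=R.from_quat(o['orientation']).as_matrix(); print(R.from_matrix(M.T@N).as_rotvec())
E
```

```text
[ 0.95  0.62 -1.11  2.42  1.88  0.35 -1.12] [-0.20979674  0.30502046 -0.01113247] [-0.28516495 -0.46336482 -0.27538257] 0.021273738620077025 0.0
0.005313778902690205 0.0030151668224508953 0.050502772590925595
[ 0.00596601 -0.00568949  0.00635945]
```

```bash
python3 - <<'E'
from plan import *
p,M=pose(-32,12,.034); go(p,M,4)
E
```

```text
err 0.0 [ 0.94  0.68 -1.13  2.42  1.94  0.41 -1.16]
[[0.03, 0.0, 0.17, -0.01, 0.01, -0.02], [0.03, 0.0, 0.17, -0.01, 0.01, -0.02], [0.03, 0.0, 0.17, -0.01, 0.01, -0.02], [0.03, 0.0, 0.17, -0.01, 0.01, -0.02]]
```

Request:
move_arm(steps=[[[0,0,0,0,0,0,40],[0,0,0,0,0,0,40],[0.03,0,0.17,-0.01,0.01,-0.02,40],[0.03,0,0.17,-0.01,0.01,-0.02,40],[0.03,0,0.17,-0.01,0.01,-0.02,40],[0.03,0,0.17,-0.01,0.01,-0.02,40],[0,0,0,0,0,0,8],[0,0,0,0,0,0,8],[0,0,0,0,0,0,8],[0,0,0,0,0,0,8],[0,0,0,0,0,0,8],[0,0,0,0,0,0,8]]])

```text
t: 14.5
position: [0.529, -0.055, 0.1324]
orientation: [0.437, 0.861, 0.194, 0.173]
ft_force: [0.3, 0.1, -0.7]
grip_width: 0.0089
finger_force: 0.0
```

```bash
cat >> plan.py <<'E'
def stat(th,ph=12,out=.034):
    o=robot.observe();print(o['joint_positions'].round(2),np.round(o['torque'],2),np.round(o['ft_force'],1),o['grip_width'],o['finger_force'])
    d=np.array(o['position'])-c;print('rt up nr mm',(np.array([d@rt,d@up,d@nr])*1e3).round(1))
    p,M=pose(th,ph,out); N=R.from_quat(o['orientation']).as_matrix(); print('rot err',R.from_matrix(M.T@N).as_rotvec().round(3))
    y=N[:,1];print('y compass',np.degrees(np.arctan2(y@rt,y@up)).round(2))
E
python3 - <<'E'
from plan import *
stat(-32)
E
```

```text
[ 0.94  0.68 -1.13  2.42  1.94  0.41 -1.16] [-0.19  0.3  -0.05] [ 0.3  0.1 -0.7] 0.008911163966094614 0.041308519921585685
rt up nr mm [-0.4 -0.8 34.1]
rot err [ 0.002 -0.    -0.001]
y compass -32.08
```

```bash
python3 - <<'E'
from h import *
s=snap('wrist');t=snap('side')
a=cv2.resize(s['frame'],(480,360)); b=cv2.resize(t['frame'][170:290,210:316],(318,360),interpolation=cv2.INTER_CUBIC)
cv2.imwrite('pics/w6.png',np.hstack([a,b])[:,:,::-1])
print(robot.observe()['grip_width'])
E
```

```text
0.008360629663331296
```

View pics/w6.png

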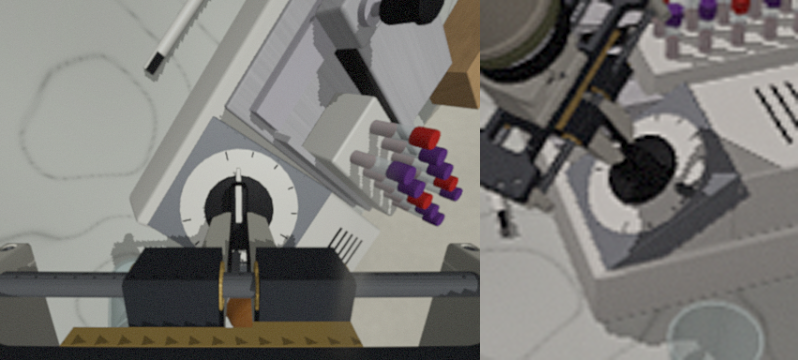

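```bash
python3 - <<'E'
from h import *
from feas import c
o=robot.observe();N=R.from_quat(o['orientation']).as_matrix();p=np.array(o['position'])
s=snap('wrist');k=480/512
print('tip,tcp,back40',(proj(s,[p+.017*N[:,2],p,p-.04*N[:,2]])*k).round())
a=np.deg2rad(238);d=np.cos(a)*up+np.sin(a)*rt
print('axis0,top,ptrend top,other end top',(proj(s,[c,c+.043*nr,c+.043*nr+.025*d,c+.043*nr-.025*d,c+.01*nr+.031*d])*k).round())
t=snap('side');f=lambda u:((u-[210,170])*3+[480,0]).round()
print('side',f(proj(t,[c,c+.043*nr,c+.043*nr+.025*d,p+.017*N[:,2],p])))
P=cloud(s);L=np.stack([(P-c)@rt,(P-c)@up,(P-c)@nr],-1)
for v in range(160,260,8): print(v,L[int(v/k),int(238/k)].round(3))
E
```

```text
tip,tcp,back40 [[238. 208.]
 [238. 216.]
 [238. 243.]]
axis0,top,ptrend top,other end top [[239. 209.]
 [238. 220.]
 [238. 187.]
 [238. 252.]
 [239. 176.]]
side [[644. 171.]
 [616. 145.]
 [594. 137.]
 [629. 160.]
 [621. 151.]]
160 [-0.038 -0.025  0.003]
168 [-0.031 -0.021  0.003]
176 [-0.026 -0.018  0.012]
184 [-0.021 -0.014  0.027]
192 [-0.018 -0.012  0.045]
200 [-0.013 -0.009  0.044]
208 [-0.008 -0.006  0.045]
216 [-0.003 -0.003  0.044]
224 [0.002 0.    0.043]
232 [0.008 0.004 0.044]
240 [0.013 0.007 0.044]
248 [0.019 0.011 0.043]
256 [0.036 0.021 0.007]
```

Request:
move_arm(steps=[[[0,0,0,0,0,0,0],[0,0,0,0,0,0,0],[0,0,0,0,0,0,0],[0,0,0,0,0,0,0]]])

```text
t: 15.03
position: [0.5289, -0.0549, 0.1323]
orientation: [0.437, 0.861, 0.194, 0.173]
ft_force: [-0.5, -0.2, 0.5]
grip_width: 0.0006
finger_force: 0.5
```

```bash
python3 - <<'E'
from h import *
from feas import c
np.set_printoptions(linewidth=250)
a=np.deg2rad(238);d=np.cos(a)*up+np.sin(a)*rt;w=np.cross(nr,d)
for n in('wrist','side'):
    s=snap(n);P=cloud(s);L=np.stack([(P-c)@d,(P-c)@w,(P-c)@nr],-1)*1e3
    # map: max height on (along, across) grid 4mm
    H=np.full((17,15),-1)
    ok=np.isfinite(L).all(-1)&(abs(L[...,0])<42)&(abs(L[...,1])<37)&(L[...,2]<150)
    q=L[ok]; i=np.round(q[:,0]/5).astype(int)+8; j=np.round(q[:,1]/5).astype(int)+7
    np.maximum.at(H,(np.clip(i,0,16),np.clip(j,0,14)),q[:,2].round().astype(int))
    print(n,'rows along -40..40, cols across -35..35');print(H)
o=robot.observe();print(o['grip_width'],o['ft_force'],o['torque'])
E
```

```text
wrist rows along -40..40, cols across -35..35
[[ -1  -1  -1  -1  -1  -1  -1  -1  -1  -1  -1  -1  -1  -1  -1]
 [  2   3   2  -1  -1  -1  -1  -1  -1  -1  -1  -1   2   3   3]
 [  3   3   3  -1  -1  -1  -1  -1  -1  -1  -1  -1   3   4   3]
 [  2   3   3  -1  -1  -1  -1 129  -1  -1  -1  -1   3   3   3]
 [  3   2  10  -1  -1  -1  -1 130  -1  -1  -1  -1  11   3   3]
 [  3   3  11  12  -1  -1  -1 130  -1  -1  -1  12  12   3   3]
 [  3  11  12  12  -1  -1  -1 147  -1  -1  -1  12  12  11   2]
 [  3  11  12  12  93  93  95 148  93  93  93  12  12  13   3]
 [150  12  13  12  92  94  92 150  93  94  93  12  12  13 150]
 [150  11  12  12  69  70  70 150  70  70  68  13  12 150 150]
 [150 150 150 150 150 150 150 150 150 150 150 150 150 150 150]
 [  3 149 150 150 150 150 150 150 150 150 150 150 150 150   4]
 [  3   3  11  13  12  12  45  47  44  12  13  12  11   3   2]
 [  3   3   3  12  12  13  45  47  44  13  12  12   3   3   3]
 [  3   3   3   3  11  12  12  13  12  12  11   3   3   3   3]
 [  3   2   3   3   3   3   4  14   3   3   3   3   4   2   3]
 [  3   3   3   3   3   2   3   3   3   3   3 
[... 532 characters left out ...]
1  -1  35  35  67  13  11  12   1]
 [  2  11  11  12  10  -1  -1  -1  28  24  74   9  12  11   3]
 [ -1   2  12  10  11  -1  -1  -1  -1  32  59  12  10  10   2]
 [  3  -1  11  11  -1  -1  -1  -1   9  25  11   9   8  10   2]
 [  2  -1   9  12  11  -1  -1  -1  -1  27  10  10  10   1   2]
 [  1   0  -1  11  11  -1  -1  -1  -1  17  10  10  10   0   1]
 [  1   2  -1  -1  -1  -1  -1  -1  -1  12  11  10  -1   2   2]
 [  1   2   0  -1  -1  -1  -1  -1  -1   9   8   2   3   0   1]
 [  2   2   0  -1  -1  -1  -1  -1  -1  -1   2   3   2   2   2]
 [  1   1  -1  -1  -1  -1  -1  -1   1   1   1   1   2   0   4]]
0.0003361270726643517 [-0.66430078  0.31366953  0.70680397] [-0.21475322  0.37111768  0.03018874]
```

```bash
python3 - <<'E'
from h import *
s=snap('wrist');t=snap('side')
a=cv2.resize(s['frame'][160:290,190:320],(400,400),interpolation=cv2.INTER_CUBIC)
b=cv2.resize(t['frame'][180:240,225:285],(400,400),interpolation=cv2.INTER_CUBIC)
im=np.hstack([a,b]); im=np.clip((im/255.)**.5*255,0,255).astype(np.uint8)
cv2.imwrite('pics/w7.png',im[:,:,::-1])
E
```

```text
(no output)
```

View pics/w7.png

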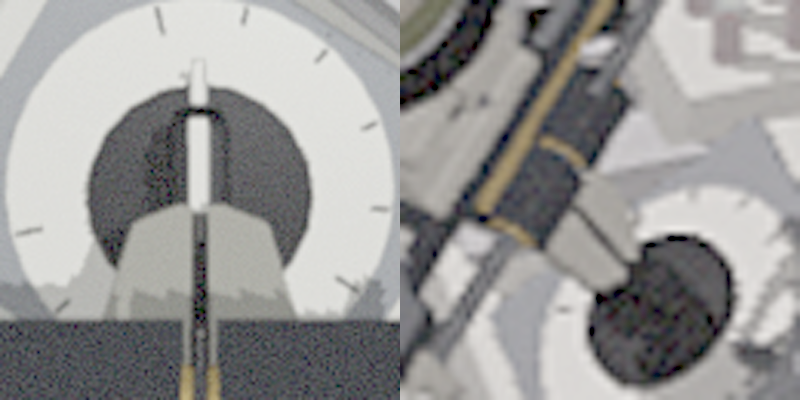

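The last picture shows the closed fingers covering the bar's middle, with the white line at (198,160) in the crop, yet the opening reads 0. I check the true finger and bar geometry numerically in the tool frame.

```bash
python3 - <<'E'
from h import *
np.set_printoptions(linewidth=250)
o=robot.observe();N=R.from_quat(o['orientation']).as_matrix();p=np.array(o['position'])
s=snap('wrist');P=cloud(s);Q=((P-p)@N*1e3)
for v in range(190,262,6):
    print(v,[tuple(Q[v,u].round().astype(int)) if np.isfinite(Q[v,u]).all() else None for u in (230,240,246,250,254,258,262,268,278)])
t=snap('side');P=cloud(t);Q=((P-p)@N*1e3)
print('side')
for v in range(206,232,3):
    print(v,[tuple(Q[v,u].round().astype(int)) if np.isfinite(Q[v,u]).all() else None for u in range(240,272,4)])
E
```

```text
190 [(np.int64(20), np.int64(-20), np.int64(37)), (np.int64(22), np.int64(-11), np.int64(31)), (np.int64(23), np.int64(-6), np.int64(29)), (np.int64(23), np.int64(-3), np.int64(29)), (np.int64(23), np.int64(0), np.int64(27)), (np.int64(23), np.int64(3), np.int64(29)), (np.int64(23), np.int64(7), np.int64(29)), (np.int64(22), np.int64(12), np.int64(31)), (np.int64(20), np.int64(21), np.int64(37))]
196 [(np.int64(15), np.int64(-20), np.int64(37)), (np.int64(18), np.int64(-11), np.int64(28)), (np.int64(18), np.int64(-6), np.int64(28)), (np.int64(23), np.int64(-3), np.int64(13)), (np.int64(23), np.int64(0), np.int64(13)), (np.int64(22), np.int64(3), np.int64(14)), (np.int64(18), np.int64(7), np.int64(27)), (np.int64(18), np.int64(12), np.int64(28)), (np.int64(18), np.int64(20), np.int64(29))]
202 [(np.int64(13), np.int64(-19), np.int64(27)), (np.int64(13), np.int64(-11), np.int64(26)), (np.int64(24), np.int64(-5), np.int64(-5)), (np.int64(24), np.int64(-2), np.int64(-5)), (np.int64(24), np.int64(0), np.int64(-6)), (np.int64(24), np.int64(3), np.int64(-5)), (np.int64(24), np.int64(6), np.
[... 6280 characters left out ...]
64(-22), np.int64(47)), (np.int64(50), np.int64(-18), np.int64(44)), (np.int64(39), np.int64(-14), np.int64(43)), (np.int64(21), np.int64(-13), np.int64(30)), (np.int64(8), np.int64(-10), np.int64(25)), (np.int64(-5), np.int64(-7), np.int64(19)), (np.int64(-25), np.int64(-8), np.int64(2)), (np.int64(-29), np.int64(-1), np.int64(12))]
230 [(np.int64(60), np.int64(-28), np.int64(50)), (np.int64(47), np.int64(-25), np.int64(47)), (np.int64(33), np.int64(-22), np.int64(40)), (np.int64(16), np.int64(-20), np.int64(29)), (np.int64(4), np.int64(-17), np.int64(26)), (np.int64(-5), np.int64(-13), np.int64(26)), (np.int64(-19), np.int64(-10), np.int64(19)), (np.int64(-29), np.int64(-6), np.int64(19))]
```

Depth shows that the fingertips actually end about 10 mm *behind* the reported TCP and hover just over the bar's top, so they must go deeper. I open and measure the tips again.

Request:
move_arm(steps=[[[0,0,0,0,0,0,40],[0,0,0,0,0,0,40],[0,0,0,0,0,0,40],[0,0,0,0,0,0,40],[0,0,0,0,0,0,40],[0,0,0,0,0,0,40]]])

```text
t: 15.83
position: [0.529, -0.0549, 0.1322]
orientation: [0.437, 0.861, 0.194, 0.173]
ft_force: [-0.2, -0.3, 0.9]
grip_width: 0.0357
finger_force: 0.0
```

```bash
cat > tips.py <<'E'
from h import *
def tips():
    o=robot.observe();N=R.from_quat(o['orientation']).as_matrix();p=np.array(o['position']);w=o['grip_width']*500
    print('w',o['grip_width'],np.round(o['ft_force'],1))
    for n in('wrist','side'):
        Q=(cloud(snap(n))-p)@N*1e3
        for sgn in(1,-1):
            y=sgn*Q[...,1]
            m=(y>w-1)&(y<w+17)&(abs(Q[...,0])<12)&(Q[...,2]>-60)&(Q[...,2]<40)
            print(n,sgn,np.histogram(Q[...,2][m],np.arange(-60,41,5))[0])
E
python3 - <<'E'
from tips import *
tips()
from plan import *
for out in(.02,.012,.007): p,M=pose(-32,12,out);go(p,M,8)
E
```

```text
w 0.03568523360897321 [-0.2 -0.3  0.9]
wrist 1 [188 174 157 144 126 114 101  92  71  23   0   0   0   0   0   0 295 102
 114  36]
wrist -1 [192 181 154 132 130 111 104  95  66  25   0   0   0   0   0   0 270  96
 155  35]
side 1 [11 11 13 10 10 12 11 10  8  6  0  0  0  0  0  1 20 15  6  3]
side -1 [ 6 10  8  7 10 11  6 11  6  3  0  0  0  0  0  0 28 14 14  4]
err 0.0 [ 0.92  0.71 -1.13  2.41  1.96  0.44 -1.17]
[[-0.02, 0.0, 0.07, -0.0, -0.0, 0.0], [-0.02, 0.0, 0.07, -0.0, -0.0, 0.0], [-0.02, 0.0, 0.07, -0.0, -0.0, 0.0], [-0.02, 0.0, 0.07, -0.0, -0.0, 0.0], [-0.02, 0.0, 0.07, -0.0, -0.0, 0.0], [-0.02, 0.0, 0.07, -0.0, -0.0, 0.0], [-0.02, 0.0, 0.07, -0.0, -0.0, 0.0], [-0.02, 0.0, 0.07, -0.0, -0.0, 0.0]]
err 0.0 [ 0.92  0.74 -1.13  2.41  1.98  0.46 -1.18]
[[-0.03, 0.0, 0.11, -0.0, -0.0, 0.0], [-0.03, 0.0, 0.11, -0.0, -0.0, 0.0], [-0.03, 0.0, 0.11, -0.0, -0.0, 0.0], [-0.03, 0.0, 0.11, -0.0, -0.0, 0.0], [-0.03, 0.0, 0.11, -0.0, -0.0, 0.0], [-0.03, 0.0, 0.11, -0.0, -0.0, 0.0], [-0.03, 0.0, 0.11, -0.0, -0.0, 0.0], [-0.03, 0.0, 0.11, -0.0, -0.0, 0.0]]
err 0.0 [ 0.91  0.75 -1.13  2.41  1.98  0.47 -1.18]
[[-0.03, 0.0, 0.13, -0.0, -0.0, 0.0], [-0.03, 0.0, 0.13, -0.0, -0.0, 0.0], [-0.03, 0.0, 0.13, -0.0, -0.0, 0.0], [-0.03, 0.0, 0.13, -0.0, -0.0, 0.0], [-0.03, 0.0, 0.13, -0.0, -0.0, 0.0], [-0.03, 0.0, 0.13, -0.0, -0.0, 0.0], [-0.03, 0.0, 0.13, -0.0, -0.0, 0.0], [-0.03, 0.0, 0.13, -0.0, -0.0, 0.0]]
```

```bash
cat >> feas.py <<'E'
_pose=pose
def pose(th,ph,out=.035):
    p,M=_pose(th,ph,out); return p+.030*M[:,2],M
E
python3 - <<'E'
from plan import *
p,M=pose(-32,12);go(p,M,8)
C=[pose(-32+k*4.2,12) for k in range(0,11)];print(rows(C[1:],*C[0])[:2].round(3).tolist())
q=np.array(robot.observe()['joint_positions']);print([x.round(3) for x in track(C,q)[1]])
E
```

```text
err 0.0 [ 0.9   0.76 -1.14  2.42  2.    0.5  -1.21]
[[-0.0, 0.0, 0.14, -0.0, -0.0, 0.0], [-0.0, 0.0, 0.14, -0.0, -0.0, 0.0], [-0.0, 0.0, 0.14, -0.0, -0.0, 0.0], [-0.0, 0.0, 0.14, -0.0, -0.0, 0.0], [-0.0, 0.0, 0.14, -0.0, -0.0, 0.0], [-0.0, 0.0, 0.14, -0.0, -0.0, 0.0], [-0.0, 0.0, 0.14, -0.0, -0.0, 0.0], [-0.0, 0.0, 0.14, -0.0, -0.0, 0.0]]
[[-0.001, 0.018, -0.0, -0.152, 0.0, 0.717], [-0.001, 0.018, -0.0, -0.152, 0.0, 0.717]]
[np.float64(0.0), np.float64(0.0), np.float64(0.0), np.float64(0.0), np.float64(0.0), np.float64(0.0), np.float64(0.0), np.float64(0.0), np.float64(0.0), np.float64(0.0), np.float64(0.0)]
```

Straight in 28 mm along the tool, then close.

Request:
move_arm(steps=[[[0,0,0.16,0,0,0,40],[0,0,0.16,0,0,0,40],[0,0,0.16,0,0,0,40],[0,0,0.16,0,0,0,40],[0,0,0.16,0,0,0,40],[0,0,0.16,0,0,0,40],[0,0,0.14,0,0,0,40],[0,0,0,0,0,0,40]]])

```text
t: 16.6
position: [0.542, -0.0496, 0.1078]
orientation: [0.437, 0.861, 0.194, 0.172]
ft_force: [0.2, 0.5, -0.5]
grip_width: 0.0399
finger_force: 0.0
```

Request:
move_arm(steps=[[[0,0,0,0,0,0,8],[0,0,0,0,0,0,8],[0,0,0,0,0,0,8],[0,0,0,0,0,0,8],[0,0,0,0,0,0,8],[0,0,0,0,0,0,8]]])

```text
t: 17.1
position: [0.5418, -0.05, 0.1086]
orientation: [0.437, 0.861, 0.194, 0.173]
ft_force: [-1.6, -0.7, 2.0]
grip_width: 0.0139
finger_force: 15.0
```

```bash
python3 - <<'E'
from plan import *
stat(-32)
E
```

```text
[ 0.9   0.76 -1.14  2.42  1.99  0.49 -1.2 ] [-0.2   0.29 -0.04] [-1.6 -0.7  2. ] 0.013935168659820842 14.98527780175209
rt up nr mm [-5.2 -3.9  7.2]
rot err [ 0.002 -0.    -0.001]
y compass -32.07
```

Request:
move_arm(steps=[[[0,0.018,0,-0.152,0,0.717,8],[0,0.018,0,-0.152,0,0.717,8],[0,0.018,0,-0.152,0,0.717,8],[0,0.018,0,-0.152,0,0.717,8],[0,0.018,0,-0.152,0,0.717,8],[0,0.018,0,-0.152,0,0.717,8],[0,0.018,0,-0.152,0,0.717,8],[0,0.018,0,-0.152,0,0.717,8],[0,0.018,0,-0.152,0,0.717,8],[0,0.018,0,-0.152,0,0.717,8],[0,0,0,0,0,0,8]]])

```text
t: 18.02
position: [0.5448, -0.0491, 0.1108]
orientation: [0.698, 0.635, 0.306, 0.125]
ft_force: [-4.5, -3.8, 7.6]
grip_width: 0.0138
finger_force: 15.0
```

```bash
python3 - <<'E'
from plan import *
stat(10)
p,M=pose(10,12)
go(p-M[:,2]*.06,M,5)
F=[(lambda pm:(pm[0]-pm[1][:,2]*.06,pm[1]))(pose(10-k*5,12)) for k in range(0,37)]
print(rows(F[1:],*F[0])[0].round(3)); qs,es=track(F,np.array(robot.observe()['joint_positions']));print(es.max(),np.abs(np.diff(qs,axis=0)).max(0).round(2),qs[-1].round(2),qs[:,5].min())
E
```

```text
[ 0.99  0.9  -1.28  2.51  2.26  0.7  -2.11] [-0.62  0.43 -0.28] [-4.5 -3.8  7.6] 0.013795711322383176 15.002529323101044
rt up nr mm [-6.  -0.2  7.2]
rot err [ 0.001 -0.002  0.002]
y compass 10.11
err 0.0 [ 1.09  0.73 -1.28  2.53  2.26  0.52 -2.14]
[[-0.0, 0.01, -0.47, -0.0, 0.0, -0.0], [-0.0, 0.01, -0.47, -0.0, 0.0, -0.0], [0.0, 0.01, -0.47, -0.0, 0.0, -0.0], [0.0, 0.01, -0.47, -0.0, 0.0, -0.0], [0.0, 0.01, -0.47, -0.0, 0.0, -0.0]]
[ 0.001  0.022  0.     0.181  0.    -0.853]
2.6673173842973744e-06 [0.05 0.03 0.07 0.02 0.2  0.05 0.27] [ 0.2   0.43 -0.58  2.55  2.03  0.65  0.67] 0.11500000000658882
```

Request:
move_arm(steps=[[[0,0,0,0,0,0,40],[0,0,0,0,0,0,40],[0,0,0,0,0,0,40],[0,0,0,0,0,0,40],[0,0,0,0,0,0,40],[0,0,-0.45,0,0,0,40],[0,0,-0.45,0,0,0,40],[0,0,-0.45,0,0,0,40],[0,0,-0.45,0,0,0,40]]])

```text
t: 18.77
position: [0.5186, -0.0583, 0.1464]
orientation: [0.696, 0.637, 0.306, 0.125]
ft_force: [0.0, -0.4, 0.3]
grip_width: 0.0401
finger_force: 0.0
```

Request:
move_arm(steps=[[[0,0.017,0,0.145,0,-0.683,40],[0,0.017,0,0.145,0,-0.683,40],[0,0.017,0,0.145,0,-0.683,40],[0,0.017,0,0.145,0,-0.683,40],[0,0.017,0,0.145,0,-0.683,40],[0,0.017,0,0.145,0,-0.683,40],[0,0.017,0,0.145,0,-0.683,40],[0,0.017,0,0.145,0,-0.683,40],[0,0.017,0,0.145,0,-0.683,40],[0,0.017,0,0.145,0,-0.683,40],[0,0.017,0,0.145,0,-0.683,40],[0,0.017,0,0.145,0,-0.683,40]]])

```text
t: 19.77
position: [0.523, -0.0573, 0.1492]
orientation: [0.392, 0.885, 0.175, 0.178]
ft_force: [-0.8, 0.1, -0.1]
grip_width: 0.04
finger_force: 0.0
```

```bash
python3 - <<'E'
from plan import *
stat(-38)
F=[(lambda pm:(pm[0]-pm[1][:,2]*.045,pm[1]))(pose(-38-k*4,12)) for k in range(0,34)]
go(*F[0],1); go(*F[11],1)
print(rows(F[1:],*F[0])[0].round(3)); qs,es=track(F,np.array(robot.observe()['joint_positions']));print(es.max(),np.abs(np.diff(qs,axis=0)).max(0).round(2),qs[-1].round(2),qs[:,5].min())
E
```

```text
[ 0.73  0.48 -0.77  2.42  2.32  0.15 -1.46] [-0.18  0.34  0.03] [-0.8  0.1 -0.1] 0.04002655892085723 0.0
rt up nr mm [ 1.8  3.8 51.2]
rot err [ 0.002  0.    -0.005]
y compass -38.31
err 0.0 [ 0.74  0.49 -0.78  2.42  2.32  0.17 -1.46]
[[0.01, -0.08, 0.07, -0.02, -0.0, 0.05]]
err 0.0 [ 0.33  0.39 -0.39  2.4   1.85  0.12 -0.38]
[[0.05, 0.01, 0.07, 1.58, -0.01, -7.46]]
[ 0.     0.009  0.     0.145 -0.    -0.683]
3.5030232232449016e-06 [0.19 0.03 0.26 0.01 0.13 0.11 0.19] [ 0.14  0.45 -0.48  2.55  2.12  0.64  0.6 ] 0.11500000000000002
```

Request:
move_arm(steps=[[[0,0,0.07,0.145,0,-0.683,40],[0,0,0,0.145,0,-0.683,40],[0,0.009,0,0.145,0,-0.683,40],[0,0.009,0,0.145,0,-0.683,40],[0,0.009,0,0.145,0,-0.683,40],[0,0.009,0,0.145,0,-0.683,40],[0,0.009,0,0.145,0,-0.683,40],[0,0.009,0,0.145,0,-0.683,40],[0,0.009,0,0.145,0,-0.683,40],[0,0.009,0,0.145,0,-0.683,40],[0,0.009,0,0.145,0,-0.683,40],[0,0.009,0,0.145,0,-0.683,40]]])

```text
t: 20.77
position: [0.5245, -0.0548, 0.1481]
orientation: [0.021, 0.98, 0.015, 0.199]
ft_force: [0.3, 0.4, -0.4]
grip_width: 0.0402
finger_force: 0.0
```

Request:
move_arm(steps=[[[0,0.009,0,0.145,0,-0.683,40],[0,0.009,0,0.145,0,-0.683,40],[0,0.009,0,0.145,0,-0.683,40],[0,0.009,0,0.145,0,-0.683,40],[0,0.009,0,0.145,0,-0.683,40],[0,0.009,0,0.145,0,-0.683,40],[0,0.009,0,0.145,0,-0.683,40],[0,0.009,0,0.145,0,-0.683,40],[0,0.009,0,0.145,0,-0.683,40],[0,0.009,0,0.145,0,-0.683,40],[0,0.009,0,0.145,0,-0.683,40],[0,0,0,0,0,0,40]]])

```text
t: 21.77
position: [0.5236, -0.0519, 0.1474]
orientation: [-0.325, 0.917, -0.135, 0.188]
ft_force: [-0.7, 0.1, 0.4]
grip_width: 0.0401
finger_force: 0.0
```

```bash
cat >> h.py <<'E'
def bar(s,c):
    P=cloud(s);L=np.stack([(P-c)@rt,(P-c)@up,(P-c)@nr],-1);r=np.hypot(L[...,0],L[...,1])
    q=L[(r<.03)&(L[...,2]>.039)&(L[...,2]<.048)]
    if len(q)>9:
        q2=q[:,:2]-q[:,:2].mean(0); v=np.linalg.svd(q2,full_matrices=False)[2][0]
        return len(q),np.degrees(np.arctan2(v[0],v[1]))%180,cv2.minAreaRect(q[:,:2].astype(np.float32))
E
python3 - <<'E'
from plan import *
stat(-130)
F=[(lambda pm:(pm[0]-pm[1][:,2]*.045,pm[1]))(pose(-130-k*4,12)) for k in range(0,11)]
go(*F[0],1); go(*F[10],1);qs,es=track(F,np.array(robot.observe()['joint_positions']));print(es.max(),np.abs(np.diff(qs,axis=0)).max(0).round(2),qs[-1].round(2),qs[:,5].min())
from h import *
for n in('wrist','side'): print(bar(snap(n),c))
E
```

```text
[ 0.    0.38 -0.18  2.46  2.03  0.29  0.11] [ 0.23  0.32 -0.01] [-0.7  0.1  0.4] 0.040052305206962305 0.0
rt up nr mm [-3.6  3.4 49.4]
rot err [-0.001  0.001 -0.006]
y compass -130.36
err 0.0 [ 0.01  0.38 -0.19  2.46  2.04  0.29  0.1 ]
[[0.07, -0.02, 0.0, 0.01, -0.01, 0.06]]
err 0.0 [ 0.14  0.45 -0.48  2.55  2.12  0.64  0.6 ]
[[0.1, 0.06, 0.01, 1.46, 0.0, -6.76]]
3.50307720065078e-06 [0.19 0.03 0.26 0.01 0.13 0.11 0.19] [ 0.14  0.45 -0.48  2.55  2.12  0.64  0.6 ] 0.2890796346054208
(1179, np.float64(100.07402390131412), ((-0.0009890031069517136, -0.00024169497191905975), (0.014170508831739426, 0.050369177013635635), 80.04859161376953))
(87, np.float64(97.86636729600752), ((0.0007789675146341324, -0.00033349357545375824), (0.013833902776241302, 0.05087849497795105), 79.1902084350586))
```

Request:
move_arm(steps=[[[0.03,0.006,0,0.146,0,-0.676,40],[0.01,0.006,0,0.146,0,-0.676,40],[0.01,0.006,0,0.146,0,-0.676,40],[0.01,0.006,0,0.146,0,-0.676,40],[0.01,0.006,0,0.146,0,-0.676,40],[0.01,0.006,0,0.146,0,-0.676,40],[0.01,0.006,0,0.146,0,-0.676,40],[0.01,0.006,0,0.146,0,-0.676,40],[0,0.006,0,0.146,0,-0.676,40],[0,0.006,0,0.146,0,-0.676,40],[0,0,0,0,0,0,40]]])

```text
t: 22.78
position: [0.521, -0.0531, 0.1461]
orientation: [-0.595, 0.746, -0.254, 0.155]
ft_force: [-0.4, -0.6, -0.6]
grip_width: 0.0402
finger_force: 0.0
```

```bash
python3 - <<'E'
from plan import *
stat(-170)
p,M=pose(-170,12);go(p,M,4)
H=[pose(-170+k*4,12) for k in range(0,37)];print(rows(H[1:],*H[0])[0].round(3))
qs,es=track([(p,M)]+H,np.array(robot.observe()['joint_positions']));print(es.max(),np.abs(np.diff(qs[1:],axis=0)).max(0).round(2),qs[-1].round(2),qs[:,5].min())
E
```

```text
[ 0.04  0.44 -0.35  2.56  2.19  0.59  0.52] [ 0.24  0.49 -0.  ] [-0.4 -0.6 -0.6] 0.04023400873510588 0.0
rt up nr mm [-2.4  0.5 49.8]
rot err [-0.001 -0.     0.003]
y compass -169.83
err 0.0 [ 0.1   0.55 -0.39  2.54  2.28  0.68  0.48]
[[-0.01, 0.0, 0.45, 0.0, 0.0, -0.01], [-0.01, 0.0, 0.45, 0.0, 0.0, -0.01], [-0.01, 0.0, 0.45, 0.0, 0.0, -0.01], [-0.01, 0.0, 0.45, 0.0, 0.0, -0.01]]
[-0.001  0.017 -0.    -0.145 -0.     0.683]
1.4362274769474936e-07 [0.03 0.02 0.04 0.01 0.03 0.03 0.07] [ 0.92  0.78 -1.16  2.43  2.04  0.52 -1.33] 0.3198307171673006
```

Request:
move_arm(steps=[[[0,0,0.3,0,0,0,40],[0,0,0.3,0,0,0,40],[0,0,0.3,0,0,0,40],[0,0,0.3,0,0,0,40],[0,0,0.3,0,0,0,40],[0,0,0.3,0,0,0,40],[0,0,0,0,0,0,8],[0,0,0,0,0,0,8],[0,0,0,0,0,0,8],[0,0,0,0,0,0,8],[0,0,0,0,0,0,8],[0,0,0,0,0,0,8]]])

```text
t: 23.78
position: [0.5438, -0.0623, 0.1087]
orientation: [-0.595, 0.747, -0.253, 0.154]
ft_force: [-4.4, 1.2, -5.6]
grip_width: 0.0137
finger_force: 15.0
```

```bash
python3 - <<'E'
from plan import *
stat(-170)
E
```

```text
[ 0.08  0.55 -0.37  2.54  2.29  0.66  0.46] [ 0.86  1.99 -0.04] [-4.4  1.2 -5.6] 0.013731005379141148 14.99620333313942
rt up nr mm [ 7.2 -2.4  6.2]
rot err [-0.004  0.001  0.004]
y compass -169.72
```

Request:
move_arm(steps=[[[0,0.017,0,-0.145,0,0.683,8],[0,0.017,0,-0.145,0,0.683,8],[0,0.017,0,-0.145,0,0.683,8],[0,0.017,0,-0.145,0,0.683,8],[0,0.017,0,-0.145,0,0.683,8],[0,0.017,0,-0.145,0,0.683,8],[0,0.017,0,-0.145,0,0.683,8],[0,0.017,0,-0.145,0,0.683,8],[0,0.017,0,-0.145,0,0.683,8],[0,0.017,0,-0.145,0,0.683,8],[0,0.017,0,-0.145,0,0.683,8],[0,0.017,0,-0.145,0,0.683,8]]])

```text
t: 24.78
position: [0.5393, -0.0587, 0.1057]
orientation: [-0.258, 0.941, -0.105, 0.191]
ft_force: [-5.4, 4.8, -11.4]
grip_width: 0.0137
finger_force: 15.0
```

Request:
move_arm(steps=[[[0,0.017,0,-0.145,0,0.683,8],[0,0.017,0,-0.145,0,0.683,8],[0,0.017,0,-0.145,0,0.683,8],[0,0.017,0,-0.145,0,0.683,8],[0,0.017,0,-0.145,0,0.683,8],[0,0.017,0,-0.145,0,0.683,8],[0,0.017,0,-0.145,0,0.683,8],[0,0.017,0,-0.145,0,0.683,8],[0,0.017,0,-0.145,0,0.683,8],[0,0.017,0,-0.145,0,0.683,8],[0,0.017,0,-0.145,0,0.683,8],[0,0.017,0,-0.145,0,0.683,8]]])

```text
t: 25.78
position: [0.5385, -0.0524, 0.1053]
orientation: [0.121, 0.971, 0.06, 0.195]
ft_force: [-1.4, 9.9, -18.8]
grip_width: 0.014
finger_force: 15.0
```

```bash
cat > mark.py <<'E'
from h import *
from feas import c
# polar unwrap of the panel about the scale centre; marker = dark blob outside r 45..58 on the white scale
def polar(s,h,c=c,N=1440,r=np.arange(.033,.058,.0005)):
    a=np.arange(N)*2*np.pi/N; X=c+h*nr+r[:,None,None]*(np.sin(a)[None,:,None]*rt+np.cos(a)[None,:,None]*up)
    m=proj(s,X.reshape(-1,3)).reshape(len(r),N,2).astype(np.float32)
    return r,cv2.cvtColor(cv2.remap(s['frame'],m[...,0],m[...,1],cv2.INTER_LINEAR),cv2.COLOR_RGB2GRAY)
def centre(s,h=.002):
    # fit circle to the white scale's rim (r~54 mm) to remove calibration offset
    best=None; cc=c.copy()
    for _ in range(4):
        r,g=polar(s,h,cc,360,np.arange(.045,.062,.00025)); g=cv2.GaussianBlur(g,(5,5),0).astype(float)
        d=np.diff(g,axis=0); k=d.argmin(0); ok=d.min(0)<-4; rr=r[k]; a=np.deg2rad(np.arange(360))
        for _ in range(5):
            A=np.c_[np.sin(a),np.cos(a),np.ones(360)][ok]; x=np.linalg.lstsq(A,rr[ok],rcond=None)[0]
            res=np.abs(np.c_[np.sin(a),np.cos(a),np.ones(360)]@x-rr); ok&=res<max(.0006,2.5*np.median(res[ok]))
        cc=cc+x[0]*rt+x[1]*up
    return cc,x[2],ok.sum()
def marker(s,show=True):
    cc,R0,n=centre(s); d=cc-c
    out=[]
    for lo_,hi_ in((.042,.047),(.045,.050),(.048,.053)):
        r,g=polar(s,.005,cc); g=g[(r>lo_)&(r<hi_)].astype(float).mean(0); w=slice(160,340); a=np.arange(1440)/4
        v=g[w]; t=np.clip(np.median(np.sort(v)[-90:])*.75-v,0,None); out.append(((t*a[w]).sum()/t.sum()).round(2)); 
    print('centre off rt,up',np.round([d@rt*1e3,d@up*1e3],2),'R',round(R0,4),n,'marker',out)
    return cc
E
python3 - <<'E'
from plan import *
stat(-74)
from mark import *
for f in('wrist1','top','side'): 
    try: marker(dict(np.load(f+'.npz')))
    except Exception as e: print(f,e)
E
```

```text
[ 0.57  0.56 -0.72  2.39  1.95  0.31 -0.58] [1.66 2.16 0.88] [ -1.4   9.9 -18.8] 0.014035286177735107 14.99316617846489
rt up nr mm [-2.8 -8.6  6.3]
rot err [-0.004  0.005  0.006]
y compass -73.59
centre off rt,up [-0.46 -0.49] R 0.0538 296 marker [np.float64(61.69), np.float64(61.69), np.float64(61.23)]
centre off rt,up [0. 0.] R 0.0 0 marker [np.float64(60.27), np.float64(60.22), np.float64(60.24)]
centre off rt,up [2.23 0.49] R 0.0535 141 marker [np.float64(61.41), np.float64(61.92), np.float64(61.74)]
  return _methods._mean(a, axis=axis, dtype=dtype,
  ret = ret.dtype.type(ret / rcount)
```

Request:
move_arm(steps=[[[0,0,0,0,0,0,30],[0,0,0,0,0,0,30],[0,0,0,0,0,0,30],[0,0,0,0,0,0,30]]])

```text
t: 26.12
position: [0.542, -0.0558, 0.1071]
orientation: [0.121, 0.971, 0.057, 0.198]
ft_force: [-1.1, -1.0, 0.3]
grip_width: 0.0296
finger_force: 0.0
```

```bash
python3 - <<'E'
from plan import *
stat(-74)
p,M=pose(-74,12);go(p,M,2)
H=[pose(-74+k*4,12) for k in range(0,12)];print(rows(H[1:],*H[0])[0].round(3))
E
```

```text
[ 0.57  0.56 -0.72  2.39  1.95  0.32 -0.57] [0.02 0.26 0.01] [-1.1 -1.   0.3] 0.029550500299680503 0.0
rt up nr mm [ 0.7 -4.7  5.8]
rot err [ 0.002 -0.003  0.005]
y compass -73.75
err 0.0 [ 0.56  0.56 -0.72  2.39  1.95  0.32 -0.57]
[[0.04, 0.04, 0.01, -0.01, 0.01, -0.02], [0.04, 0.04, 0.01, -0.01, 0.01, -0.02]]
[-0.001  0.017 -0.    -0.145  0.     0.683]
```

Request:
move_arm(steps=[[[0.04,0.04,0.01,0,0,-0.02,30],[0.04,0.04,0.01,0,0,-0.02,30],[0,0,0,0,0,0,8],[0,0,0,0,0,0,8],[0,0,0,0,0,0,8],[0,0,0,0,0,0,8],[0,0,0,0,0,0,8]]])

```text
t: 26.7
position: [0.5402, -0.0527, 0.1057]
orientation: [0.12, 0.971, 0.057, 0.198]
ft_force: [0.4, 0.4, 0.6]
grip_width: 0.0138
finger_force: 15.0
```

Request:
move_arm(steps=[[[0,0.017,0,-0.145,0,0.683,8],[0,0.017,0,-0.145,0,0.683,8],[0,0.017,0,-0.145,0,0.683,8],[0,0.017,0,-0.145,0,0.683,8],[0,0.017,0,-0.145,0,0.683,8],[0,0.017,0,-0.145,0,0.683,8],[0,0.017,0,-0.145,0,0.683,8],[0,0.017,0,-0.145,0,0.683,8],[0,0.017,0,-0.145,0,0.683,8],[0,0.017,0,-0.145,0,0.683,8],[0,0.017,0,-0.145,0,0.683,8],[0,0.007,0,-0.058,0,0.273,8]]])

```text
t: 27.7
position: [0.5426, -0.049, 0.1074]
orientation: [0.464, 0.844, 0.207, 0.17]
ft_force: [-0.7, 0.1, 3.9]
grip_width: 0.0138
finger_force: 15.0
```

Request:
move_arm(steps=[[[0,0,0,0,0,0,8],[0,0,0,0,0,0,40],[0,0,0,0,0,0,40],[0,0,0,0,0,0,40],[0,0,0,0,0,0,40],[0,0,0,0,0,0,40],[0,0,-0.45,0,0,0,40],[0,0,-0.45,0,0,0,40],[0,0,-0.45,0,0,0,40],[0,0,-0.45,0,0,0,40],[0,0,0,0,0,0,40]]])

```text
t: 28.62
position: [0.5204, -0.0579, 0.1471]
orientation: [0.462, 0.846, 0.205, 0.171]
ft_force: [0.5, -0.3, -0.2]
grip_width: 0.0402
finger_force: 0.0
```

```bash
python3 - <<'E'
from plan import *
stat(-28.3)
from mark import *
for n in('wrist','side','top'):
    s=snap(n); 
    try: print(n,bar(s,c)); marker(s)
    except Exception as e: print(e)
    if n=='wrist': np.savez('wrist9.npz',**{k:np.array(v) for k,v in s.items()})
E
```

```text
[ 0.97  0.63 -1.13  2.43  1.95  0.36 -1.24] [-0.18  0.34  0.  ] [ 0.5 -0.3 -0.2] 0.040161658752524636 0.0
rt up nr mm [ 2.4  0.6 51. ]
rot err [-0.    -0.003 -0.002]
y compass -28.4
wrist (1137, np.float64(61.651378209626614), ((-0.0007558912038803101, -0.00036583468317985535), (0.04948657378554344, 0.013269421644508839), 28.5234317779541))
centre off rt,up [-0.78 -0.54] R 0.0536 208 marker [np.float64(61.59), np.float64(61.5), np.float64(61.55)]
side (90, np.float64(61.80875615165162), ((-0.0002790819853544235, -0.0013996381312608719), (0.050243813544511795, 0.013937240466475487), 28.62295150756836))
centre off rt,up [1.99 0.45] R 0.0537 158 marker [np.float64(61.37), np.float64(61.53), np.float64(61.11)]
top None
centre off rt,up [0. 0.] R 0.0 0 marker [np.float64(71.44), np.float64(70.42), np.float64(70.83)]
  return _methods._mean(a, axis=axis, dtype=dtype,
  ret = ret.dtype.type(ret / rcount)
```

Request:
move_arm(steps=[[[0,0,-0.8,0,0,0,40],[0,0,-0.8,0,0,0,40],[0,0,-0.8,0,0,0,40],[0,0,-0.8,0.3,0,0,40],[0,0,-0.8,0.4,0,0,40],[0,0,-0.8,0.4,0,0,40],[0,0,-0.8,0.4,0,0,40],[0,0,-0.8,0.4,0,0,40],[0,0,-0.8,0.4,0,0,40],[0,0,0,0,0,0,40]]])

```text
t: 29.6
position: [0.4705, -0.0895, 0.2554]
orientation: [0.478, 0.853, 0.141, 0.153]
ft_force: [1.1, -0.2, 0.6]
grip_width: 0.0402
finger_force: 0.0
```

```bash
cat >> mark.py <<'E'
def run(s):
    cc,R0,n=centre(s); a=np.arange(1440)/4
    r,g=polar(s,.005,cc); g=g.astype(float)
    for rr in np.arange(.040,.0545,.002):
        v=g[(r>rr-.0008)&(r<rr+.0008)].mean(0); k=180+v[180:320].argmin(); th=(v[k]+np.percentile(v[160:340],85))/2
        i=k
        while v[i]<th and i>100:i-=1
        j=k
        while v[j]<th and j<450:j+=1
        print(round(rr,3),'run',a[i],a[j],'mid',(a[i]+a[j])/2,'min',v[k].round())
    # white line on bar top (43 mm out)
    P=[]
    ax=np.deg2rad(np.arange(40,85,.5)); X=cc+.043*nr+np.arange(.010,.025,.001)[:,None,None]*(np.sin(ax)[None,:,None]*rt+np.cos(ax)[None,:,None]*up)
    m=proj(s,X.reshape(-1,3)).reshape(15,-1,2).astype(np.float32); g=cv2.remap(s['frame'],m[...,0],m[...,1],cv2.INTER_LINEAR).mean(-1).mean(0)
    w=np.clip(g-(g.min()+g.max())/2,0,None); print('line',(np.degrees(ax)*w).sum()/w.sum(),g.min(),g.max())
E
python3 - <<'E'
from plan import *
print(robot.observe()['position'])
from mark import *
for n in('wrist','side'):
    s=snap(n); print(n,bar(s,c)); marker(s); run(s)
print('wrist1');run(dict(np.load('wrist1.npz')));print('wrist9');run(dict(np.load('wrist9.npz')))
P=cloud(snap('side'));m=(np.hypot(P[...,0]-.521,P[...,1]-.12)<.014)&(P[...,2]>.15);print('plunger top',np.percentile(P[m][:,2],97),P[m][:,:2].mean(0))
E
```

```text
[ 0.47054168 -0.08953475  0.25543395]
wrist (489, np.float64(62.28301253317771), ((-0.00033028796315193176, -0.00023381225764751434), (0.04899149760603905, 0.013867274858057499), 27.221996307373047))
centre off rt,up [-0.35 -0.37] R 0.0537 290 marker [np.float64(61.94), np.float64(62.08), np.float64(61.53)]
0.04 run 58.5 65.75 mid 62.125 min 87.0
0.042 run 56.25 67.0 mid 61.625 min 72.0
0.044 run 56.0 67.75 mid 61.875 min 71.0
0.046 run 56.25 68.0 mid 62.125 min 73.0
0.048 run 56.0 68.25 mid 62.125 min 68.0
0.05 run 50.75 72.75 mid 61.75 min 69.0
0.052 run 49.75 73.75 mid 61.75 min 68.0
0.054 run 56.75 67.75 mid 62.25 min 69.0
line 62.5943887368511 22.133333333333336 194.88888888888889
side (89, np.float64(61.28381494248563), ((0.0014730505645275116, -0.0004564952105283737), (0.04883081093430519, 0.013787183910608292), 29.299449920654297))
centre off rt,up [2.1  0.42] R 0.0536 139 marker [np.float64(61.43), np.float64(61.92), np.float64(61.76)]
0.04 run 56.5 67.25 mid 61.875 min 56.0
0.042 run 55.5 66.75 mid 61.125 min 54.0
0.044 run 55.25 67.75 mid 61.5 min 59.0
0.046 run 55.5 68.25
[... 379 characters left out ...]
un 55.25 68.25 mid 61.75 min 58.0
0.048 run 55.75 68.0 mid 61.875 min 60.0
0.05 run 51.75 69.0 mid 60.375 min 58.0
0.052 run 48.5 72.5 mid 60.5 min 51.0
0.054 run 55.25 68.25 mid 61.75 min 62.0
line 83.69518950437318 23.311111111111114 45.77777777777778
wrist9
0.04 run 57.75 65.75 mid 61.75 min 72.0
0.042 run 55.75 67.5 mid 61.625 min 44.0
0.044 run 55.75 67.25 mid 61.5 min 43.0
0.046 run 56.0 67.25 mid 61.625 min 46.0
0.048 run 55.75 67.25 mid 61.5 min 45.0
0.05 run 48.75 74.5 mid 61.625 min 43.0
0.052 run 56.0 67.25 mid 61.625 min 46.0
0.054 run 56.5 66.75 mid 61.625 min 41.0
line 62.05727115882872 41.97777777777779 199.11111111111111
plunger top 0.15638154438647892 [0.51110365 0.11445182]
```

Request:
move_arm(steps=[[[0,0,-1,0.4,0,0,40],[0,0,-1,0.4,0,0,40],[0,0,-1,0.4,0,0,40],[0,0,-1,0.4,0,0,40],[0,1,-1,0,0,0,40],[0,-1,0,0,0,0,40],[0,-1,0,0,0,0,40],[0,-1,0,0,0,0,40],[0,0,0,0,0,0,40]]])

```text
t: 30.5
position: [0.3834, -0.1263, 0.3502]
orientation: [0.492, 0.86, 0.073, 0.115]
ft_force: [-0.6, 0.1, -0.7]
grip_width: 0.0403
finger_force: 0.0
```

```bash
python3 - <<'E'
from h import *
print(robot.observe()['position'],robot.observe()['ft_force'])
def hd(P):
    m=(np.hypot(P[...,0]-.521,P[...,1]-.12)<.02)&(P[...,2]>.15)&(P[...,2]<.2); q=P[m]
    return len(q),(np.percentile(q,[3,50,97],axis=0).round(4).tolist() if len(q) else None)
def rk(P):
    w=W([.045,-.008,0]); m=(abs(P[...,0]-w[0])<.11)&(abs(P[...,1]-w[1])<.045)&(P[...,2]>.130)&(P[...,2]<.145); q=P[m]
    return len(q),(np.percentile(q,[2,98],axis=0).round(3).tolist() if len(q) else None), cv2.minAreaRect(q[:,:2].astype(np.float32)) if len(q) else None
for n in('wrist','top','side'):
    P=cloud(snap(n));print(n,hd(P),rk(P))
for n in('top','side'): P=np.load(n+'P.npy'); print('before',n,rk(P))
E
```

```text
[ 0.38344109 -0.12631996  0.35023025] [-0.55853026  0.05881918 -0.65288311]
wrist (509, [[0.5088, 0.1089, 0.1556], [0.5164, 0.1175, 0.1792], [0.5305, 0.1307, 0.1815]]) (1833, [[0.58, 0.027, 0.131], [0.736, 0.091, 0.144]], ((0.6521592140197754, 0.06587932258844376), (0.18310993909835815, 0.07874654233455658), 0.982373833656311))
top (106, [[0.51, 0.1099, 0.176], [0.5209, 0.121, 0.1789], [0.532, 0.1319, 0.1813]]) (1360, [[0.583, 0.027, 0.133], [0.74, 0.094, 0.142]], ((0.6517568230628967, 0.06436044722795486), (0.0785120278596878, 0.18763957917690277), 89.56085205078125))
side (106, [[0.5107, 0.1078, 0.1536], [0.5203, 0.113, 0.1741], [0.5311, 0.1281, 0.1802]]) (762, [[0.581, 0.024, 0.131], [0.739, 0.086, 0.144]], ((0.6498672366142273, 0.05807921290397644), (0.07833333313465118, 0.19144679605960846), 86.88162231445312))
before top (1341, [[0.583, 0.027, 0.134], [0.741, 0.093, 0.141]], ((0.6632287502288818, 0.060087595134973526), (0.16398808360099792, 0.06816238909959793), 1.2761805057525635))
before side (757, [[0.582, 0.024, 0.131], [0.74, 0.083, 0.144]], ((0.6621851921081543, 0.05592472106218338), (0.07007170468568802, 0.16484859585762024), 89.73390197753906))
```

```bash
python3 -c "
from cell import robot
print(robot.hand_in())"
```

```text
the job is handed in; nothing more can be done
None
```

The job is handed in: the clamp bar is in the last latch window with its plunger fully down, the dial pointer is within about 0.5° of the set marker, the rack and marker have not moved, and the gripper is clear of everything at 30.5 s. I did not re-measure the other bench items at the end.

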